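# Hang the saw spanner on its peg

### The job

Pull the drawer out to its stop and take out the saw spanner, which can only be gripped by its eye there. Lay it flat on the rubber mat and let go, then take it again by its red shank and hang it by its eye on the empty peg with the yellow tag, so that it hangs freely with the jaw down. Leave all the other things where they are; the drawer may stay open.

Things in the scene. Friction and masses are not known exactly. Their poses are not given: they have to be found in the camera images.
- cab_drawer0 (a joint): Slide of the drawer (green front) of a low grey cabinet, 200 mm deep, 260 wide, 85 high, left or right of the mat. 0 = shut, grows as it comes out towards the robot, 0.134 m = at its stop. 1 to 2 N of friction; it stays where it is left. Fully out, there is about 60 mm from the spanner's eye centre to the drawer front and to the cabinet's edge.
- cab_drawer0_handle (a point): Middle of the drawer's steel bar handle: level bar 11 mm thick, 120 mm long, 35 mm in front of the drawer front, 47 mm above the bench; moves with the drawer. The drawer comes out along this frame's -x; y runs along the bar; z up. Heights above the bench: drawer walls 63 mm, its front 72 mm.
- spanner_center (a point): Middle of the flat steel spanner (half-way along, across and up; 4 mm off its balance point). 190 mm long, 8 mm thick, 0.11 to 0.22 kg. x runs along it towards the eye, y across, z through its thickness. Red shank 16 mm wide from x = -50 to +54 mm; open jaw 44 mm wide, x = -50 to -95 mm; eye plate 42 x 42 mm, flat sides, centred at x = +75 mm.
- spanner_eye (a point): Centre of the spanner's eye, a round 27 mm hole through the eye plate, half-way through its thickness; axes as spanner_center, 75 mm along x from it. In the drawer only the eye plate can be gripped: it lies over an open well 64 mm long (along the spanner) and 155 mm wide, floor 22 mm above the bench.
- mat_center (a point): Centre of the top of the black rubber bench mat, fixed to the bench between cabinet and rack: 220 mm (x) by 150 mm (y), 3 mm thick, top 3 mm above the bench.
- peg_root (a point): Where the axis of the spanner's own peg meets the front of the rack's rail, 222 mm above the bench. Round steel peg 8 mm thick, 50 mm from root to tip (its rounded end 4 mm more), rising at 50 degrees from level towards the robot. Frame: x level, square to the rail, away from the robot; y along the rail; z up; the peg points along (-0.643, 0, 0.766).
- peg_tip (a point): Tip end of the axis of the spanner's own peg, 50 mm from peg_root; same axes. Its peg is the empty one of three, 60 mm apart, with a yellow tag (24 x 34 x 6 mm) on top of the rail behind it.
- scraper: Scraper with a blue handle hanging on one of the other pegs: 46 mm wide, hangs down 160 mm. Origin: centre of its eye. Leave it alone.
- pushstick: Flat wooden push stick hanging on the remaining peg: 42 mm wide, hangs down 160 mm. Origin: centre of its eye. Leave it alone.
- glue: White glue bottle, 54 mm across, 150 mm high, standing beyond the mat. Origin: centre of its underside. Leave it alone.
- jar: Glass jar with steel lid, 60 mm across, 80 mm high, standing beyond the mat. Origin: centre of its underside. Leave it alone.
- tape: Roll of paper tape, 90 mm across, 25 mm high, lying on the cabinet's top. Origin: centre of its underside. Leave it alone.
- offcut: Wooden offcut 200 x 70 x 22 mm lying at the left of the bench. Origin: centre of its underside. Leave it alone.
- clamp: Small steel bar clamp with red handle, 240 mm long, lying at the right of the bench. Origin: under the middle of its bar. Leave it alone.
- wedge: Wooden block 30 x 120 x 30 mm on the rack's base board, behind the hanging tools. Origin: centre of its underside. Leave it alone.
- rack: Wooden hanging rack fixed to the bench: base board 120 x 270 x 15 mm, two posts 245 mm high, 122 mm either side of the middle peg, between them a rail 20 mm thick, 205 to 245 mm above the bench, open below. Origin: on the bench under the middle of the rail.
- spanner: The spanner as a whole; origin 4 mm below spanner_center. It starts flat in the drawer, lying across it (its x along the handle frame's y), 118 mm behind the handle bar, its middle 44 mm above the bench, shank and jaw sunk in a fitted wooden tray (2 mm below the tray's top, no room for fingers).

How it is judged:
By the outcome, as a careful person would: the job done as asked, in the order asked, and still so for the second after the job is handed in, with the robot touching nothing.
It also fails if it takes over 72 s, if anything falls off the work surface, if the arm or the gripper's body presses on something with over 40 N, if the wrist force passes 120 N, or if a joint passes its speed limit or range.

### The arm

A 7-joint arm with a two-finger parallel gripper is mounted at the origin on the work surface. World frame = base frame: x ahead of the robot, y to its left, z up, the work surface at z = 0. Lengths are in m, angles in rad, forces in N, time in s.
With the tool pointing down it reaches from about 0.35 to 0.9 m from the base axis. Payload 7.2 kg.
Tool frame: the origin (TCP) lies midway between the tips of the shut fingers; the grasp point (between the pads) lies 19 mm behind it; z points along the fingers, y is the direction in which the jaws open and shut (so a half turn about z gives the same grasp; the last joint's range is limited). The gripper opens to 85 mm and grips with 20 to 120 N. Pads are 22 mm wide; open, the fingers measure 114 mm over their backs; the gripper's body (76 mm by 85 mm) begins 54 mm behind the grasp point. The pads swing forward as they close: fully open they stand 13 mm farther back than shut.
Start: joints at [1.263, 0.411, -0.013, 1.596, 0.006, 1.134, -0.082], TCP at [0.148, -0.607, 0.231] pointing down, gripper open.
Joint ranges: [-2.95, 2.95], [-0.29, 1.99], [-1.47, 1.44], [0.14, 2.54], [-1.03, 4.17], [0.13, 1.85], [-2.86, 2.86]. Speed limits (rad/s): [2.39, 2.39, 3.01, 3.01, 3.14, 3.14, 3.14].

### API

Orientations are given as a 3x3 rotation matrix whose columns are the frame's x, y, z axes.
In Python, from workcell import * gives the robot as it stands.
- The arm moves only by the tool arm_command, never from a script. Its argument "deltas" is a list of rows, each a list of 6 numbers: the shift along the tool's x, y, z each as a share of 10 cm, from -1 to 1, then the turn, a rotation vector about the tool's x, y, z each as a share of 45 degrees, from -1 to 1. A call has 1 to 10 rows; each row is the pose to reach, as a shift and turn from the pose measured when the call began, along the tool's axes at that moment; what a row does not reach only later rows make up. A row lasts 1/12 s, in which the tool goes at most 41.7 mm and 7.16 degrees, less where a joint would pass 70% of its speed; a pose out of reach is approached as far as the arm can. A call with a number of a shift or a turn outside -1 to 1 is refused whole. A call with a gripper value outside its range is refused whole. "gripper" is the opening in per cent of the stroke, from 0 (shut) to 100 (fully open), set as the call begins (left out, the last holds). The fingers move at their own pace and stop on an object; "force" is the grip in N (left out, the last holds). Time passes only in rows, so rows that repeat a pose let the fingers close. It gives the time, the measured TCP pose, the force and the opening at its end, in the units of the state.
- state(): the state, without advancing time (a new reading comes with each control period).
- camera(name): name is "scene" or "side" or "wrist"; returns (picture, depth): 400x640x3 uint8, blue, green, red; 400x640 float32, m along the optical axis (not along the pixel's ray), 0 where there is no reading.
- camera_info(name): a dict with "K" (3x3 intrinsics, pixels), "origin" and "rotation" of the camera in the world; the wrist camera has in their place "T_tool_cam" (4x4, takes a point from camera to tool coordinates, whose origin is the TCP and whose axes are the flange's). Camera axes: x right, y down, z forward; pixel columns grow to the right and rows downward; lengths in m; the calibration is good to about 2 mm. A picture is of the moment at which its call begins: read the wrist's pose just before it. camera_info takes no time and is no camera call.
- job_done(): hands the job in, once; it reports no verdict.
The state is a dict: "t": time; "joints": joint angles; "qvel": joint speeds; "joint_efforts": joint torques, N m; "ee_pos": TCP position; "orientation": TCP orientation; "ft_force": force on the tool from outside, world axes, zero at the start; "ft_torque": the same for the moment, N m; "grip_width": finger opening in m.
Only numpy, scipy, OpenCV 4.12 (cv2) and the standard library are available. Lean on these libraries where they do the work, as an engineer would, in place of code of your own. Each camera call takes 0.05 s, during which the arm holds its last target.

## Working session

There is one attempt and no reset: what is moved stays moved. The work goes in short steps, Python scripts to look and compute and a tool call to move; the robot and the scene stay as the last step left them, time stands still between calls to the robot, and variables do not carry over. Pictures are saved under pics/ and viewed, and the job is handed in when it is done.

Besides the shell and the picture viewer there is one more tool, called after "Emit:" as name(argument=value, ...) on one line, values as JSON. arm_command: Moves the arm, as the interface text tells. Its arguments: {"type":"object","properties":{"deltas":{"type":"array"},"gripper":{"type":"number"},"force":{"type":"number"}},"required":["deltas"]}

```bash
ls; mkdir -p pics; python3 - <<'E'
from workcell import *
import cv2,numpy as np
s=state();print(s)
for n in("scene","side","wrist"):
    im,d=camera(n);cv2.imwrite(f"pics/a_{n}.png",im);np.savez(f"a_{n}.npz",im=im,d=d)
    print(n,camera_info(n))
E
```

```text
pics
{'t': 0.0, 'joints': array([ 1.26281615,  0.41188054, -0.01272661,  1.59705268,  0.00560711,
        1.13429869, -0.0821777 ]), 'qvel': array([-8.40789259e-04, -8.47416798e-04, -2.25567625e-03,  4.55584219e-05,
       -6.49646100e-05, -2.42868546e-03,  1.11803317e-03]), 'joint_efforts': array([ 3.15812895e-04, -6.00617051e+01,  6.82025291e-01, -2.99415922e+01,
        1.37406948e-02,  1.05108743e-02, -5.52854871e-06]), 'ee_pos': array([ 0.14827751, -0.60664218,  0.23046152]), 'orientation': array([[ 9.71375126e-01,  2.37550253e-01, -4.91150231e-04],
       [ 2.37550733e-01, -9.71373934e-01,  1.52649371e-03],
       [-1.14471566e-04, -1.59947112e-03, -9.99998714e-01]]), 'ft_force': array([-0.0272704 , -0.05032828, -0.34448923]), 'ft_torque': array([-0.05226236,  0.02079961,  0.01631733]), 'grip_width': 0.08542812248187219}
scene {'K': array([[391.50063987,   0.        , 316.88224822],
       [  0.        , 391.50063987, 196.88167178],
       [  0.        ,   0.        ,   1.        ]]), 'origin': array([ 1.13274504, -0.54704336,  1.21758847]), 'rotation': array([[ 0.70571735,  0.
[... 326 characters left out ...]
409,  1.32380302]), 'rotation': array([[ 0.84234993, -0.38512023,  0.37700001],
       [-0.5388891 , -0.61061702,  0.58029767],
       [ 0.00671825, -0.6919749 , -0.7218903 ]])}
wrist {'K': array([[354.67386401,   0.        , 317.59762241],
       [  0.        , 354.67386401, 197.68730013],
       [  0.        ,   0.        ,   1.        ]]), 'T_tool_cam': array([[-1.13252148e-04, -9.52794573e-01, -3.03615694e-01,
         7.80374626e-02],
       [ 9.99999796e-01, -2.98590693e-04,  5.64013885e-04,
         1.34339854e-04],
       [-6.28046189e-04, -3.03615568e-01,  9.52794412e-01,
        -1.41923689e-01],
       [ 0.00000000e+00,  0.00000000e+00,  0.00000000e+00,
         1.00000000e+00]])}
```

View pics/a_scene.png

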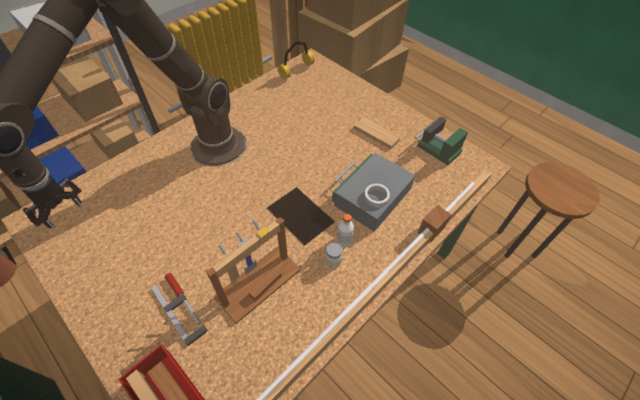

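View pics/a_side.png

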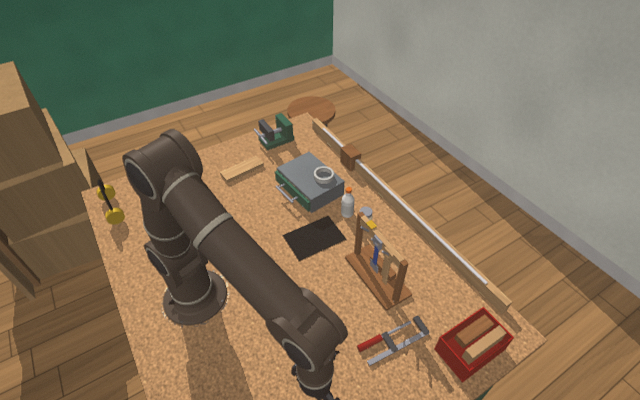

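View pics/a_wrist.png

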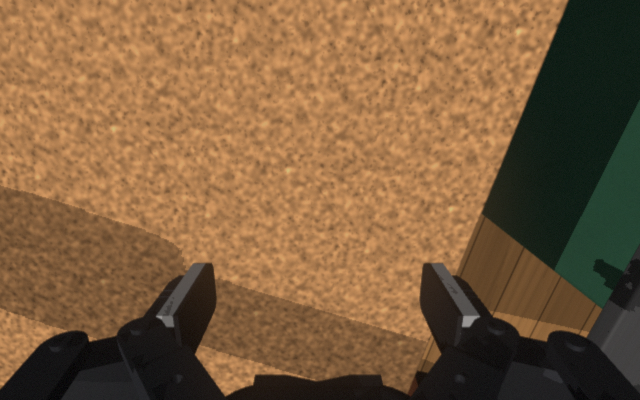

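The scene view shows the cabinet around (374,190) with its handle near (345,178). The mat is at (300,215), and the rack is near (250,265) with its yellow tag at (263,233). I'll enlarge these areas.

```bash
python3 - <<'E'
import cv2,numpy as np
im=np.load("a_scene.npz")["im"]
cv2.imwrite("pics/b1.png",cv2.resize(im[140:340,200:430],None,fx=3.4,fy=3,interpolation=cv2.INTER_CUBIC)[:600])
im=np.load("a_side.npz")["im"]
cv2.imwrite("pics/b2.png",cv2.resize(im[140:310,260:430],None,fx=3.5,fy=3.5,interpolation=cv2.INTER_CUBIC))
E
```

```text
(no output)
```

View pics/b1.png

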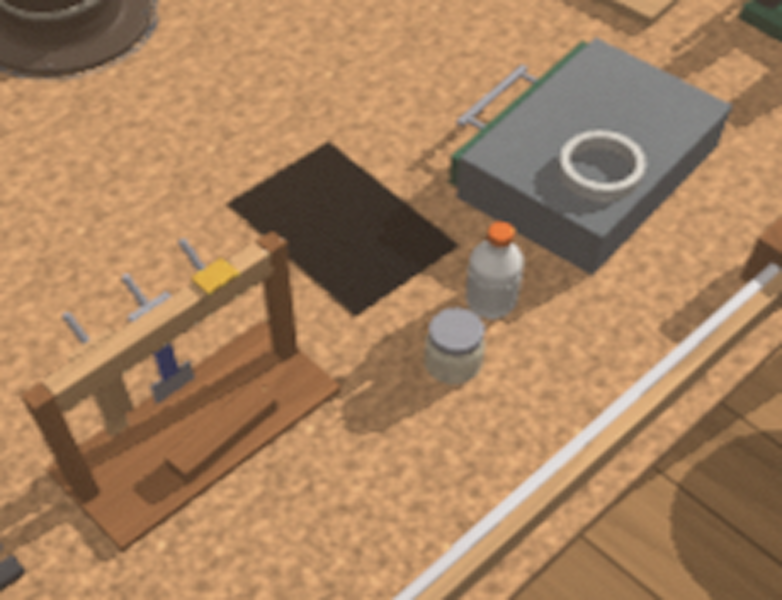

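View pics/b2.png

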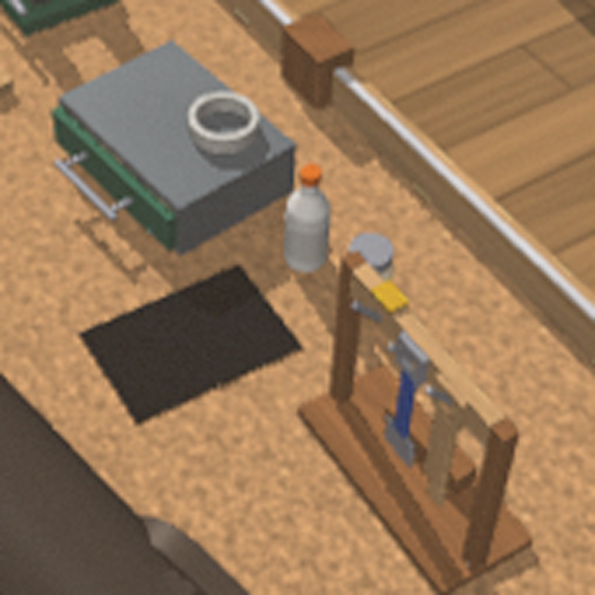

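```bash
cat > h.py <<'E'
from workcell import *
import cv2,numpy as np
def cam(n,s=None):
    i=camera_info(n)
    if n!="wrist": return i["K"],i["origin"],i["rotation"]
    T=np.eye(4);T[:3,:3]=s["orientation"];T[:3,3]=s["ee_pos"]
    T=T@i["T_tool_cam"];return i["K"],T[:3,3],T[:3,:3]
def ray(c,u,v):
    K,o,R=c;d=R@np.linalg.inv(K)@np.array([u,v,1.]);return o,d/np.linalg.norm(d)
def plane(c,u,v,z):
    o,d=ray(c,u,v);return o+d*(z-o[2])/d[2]
def tri(c1,p1,c2,p2):
    o1,d1=ray(c1,*p1);o2,d2=ray(c2,*p2)
    t=np.linalg.lstsq(np.c_[d1,-d2],o2-o1,rcond=None)[0]
    a,b=o1+t[0]*d1,o2+t[1]*d2;return (a+b)/2,np.linalg.norm(a-b)
def proj(c,p):
    K,o,R=c;q=K@(R.T@(np.asarray(p)-o));return q[:2]/q[2]
E
python3 - <<'E'
from h import *
np.set_printoptions(precision=4,suppress=True)
S=cam("scene");D=cam("side")
s=lambda x,y:(x/3.4+200-.35,y/3+140-.35)
d=lambda x,y:(x/3.5+260-.35,y/3.5+140-.35)
print("cab top scene",[plane(S,*s(*p),.085)[:2] for p in[(598,40),(730,105),(595,240),(458,163)]])
print("cab top side",[plane(D,*d(*p),.085)[:2] for p in[(172,42),(295,147),(178,212),(60,102)]])
print("mat scene",[plane(S,*s(*p),.003)[:2] for p in[(328,143),(456,243),(357,314),(229,204)]])
print("mat side",[plane(D,*d(*p),.003)[:2] for p in[(239,266),(301,348),(140,422),(80,335)]])
print("handle scene",[plane(S,*s(*p),.047) for p in[(523,70),(462,122)]])
print("handle side",[plane(D,*d(*p),.047) for p in[(60,162),(116,212)]])
print("handle tri",tri(S,s(523,70),D,d(60,162)),tri(S,s(462,122),D,d(116,212)))
# rail top corners z=.245 , posts
print("posts top scene",[plane(S,*s(*p),.245) for p in[(273,243),(40,396)]])
print("posts top side",[plane(D,*d(*p),.245) for p in[(354,262),(503,430)]])
print("peg tips scene z.26",[plane(S,*s(*p),.2605) for p in[(184,242),(127,279),(67,317)]])
print("tag",plane(S,*s(216,277),.248),plane(D,*d(391,297),.248), tri(S,s(216,277),D,d(391,297)))
E
```

```text
cab top scene [array([0.5502, 0.3807]), array([0.7254, 0.4002]), array([0.7519, 0.1354]), array([0.5768, 0.1164])]
cab top side [array([0.7202, 0.3998]), array([0.7452, 0.1404]), array([0.5629, 0.1216]), array([0.5355, 0.3723])]
mat scene [array([0.4082, 0.0804]), array([0.6207, 0.0728]), array([ 0.6176, -0.0739]), array([ 0.4028, -0.0655])]
mat side [array([0.618 , 0.0709]), array([ 0.61  , -0.0763]), array([ 0.398 , -0.0671]), array([0.4005, 0.0792])]
handle scene [array([0.5042, 0.3064, 0.047 ]), array([0.5156, 0.19  , 0.047 ])]
handle side [array([0.4991, 0.3099, 0.047 ]), array([0.5162, 0.1943, 0.047 ])]
handle tri (array([0.5008, 0.3118, 0.0425]), np.float64(0.003536730230562978)) (array([0.5155, 0.1909, 0.0485]), np.float64(0.003248924930170971))
posts top scene [array([ 0.611 , -0.1648,  0.245 ]), array([ 0.6047, -0.4068,  0.245 ])]
posts top side [array([ 0.6013, -0.1677,  0.245 ]), array([ 0.5956, -0.4076,  0.245 ])]
peg tips scene z.26 [array([ 0.5651, -0.2246,  0.2605]), array([ 0.5643, -0.2854,  0.2605]), array([ 0.5627, -0.3459,  0.2605])]
tag [ 0.608  -0.2266  0.248 ] [ 0.6032 -0.2269  0.248 ] (array([ 0.6056, -0.2248,  0.244 ]), np.float64(0.000928837402295732))
```

```bash
cat >> h.py <<'E'
np.set_printoptions(precision=4,suppress=True)
from scipy.spatial.transform import Rotation as Ro
def down(phi):
    c,s=np.cos(phi),np.sin(phi);return np.array([[-s,c,0],[c,s,0],[0,0,-1.]])
def step(p,R,show=True):
    s=state();R0=s["orientation"];p=np.asarray(p,float)
    d=R0.T@(p-s["ee_pos"]);r=Ro.from_matrix(R0.T@R).as_rotvec()
    rows=max(np.linalg.norm(d)/.0417,np.degrees(np.linalg.norm(r))/7.16)
    print("t",round(s["t"],2),"ee",s["ee_pos"],"grip",round(s["grip_width"],4),"F",s["ft_force"])
    print("shift",d/.1,"turn",r/(np.pi/4),"rows",round(rows,1))
E
python3 - <<'E'
from h import *
step([.40,-.05,.25],down(.105))
E
```

```text
t 0.15 ee [ 0.1483 -0.6068  0.2306] grip 0.0856 F [-0.2591 -0.7274  0.1316]
shift [ 3.767 -4.811 -0.188] turn [-0.0013 -0.001  -1.8284] rows 14.7
```

Emit:
arm_command(deltas=[[0.75,-0.95,0,0,0,-0.5],[0.75,-0.95,0,0,0,-0.5],[0.75,-0.95,0,0,0,-0.5],[0.75,-0.95,0,0,0,-0.5]])

```text
t: 0.48
ee_pos: [0.2027, -0.49, 0.2305]
orientation: [[0.798, 0.603, 0.001], [0.603, -0.798, 0.005], [0.004, -0.004, -1.0]]
ft_force: [0.1, 0.9, -0.8]
grip_width: 0.0851
```

```bash
python3 - <<'E'
from h import *
step([.40,-.05,.25],down(.105)); print(state()["joints"])
E
```

```text
t 0.48 ee [ 0.2027 -0.49    0.2305] grip 0.0851 F [ 0.0604  0.8883 -0.841 ]
shift [ 4.2274 -2.3215 -0.1709] turn [-0.0019 -0.0067 -1.3096] rows 11.6
[ 1.2042  0.2602 -0.1392  1.816   0.0371  1.0722  0.1281]
```

Emit:
arm_command(deltas=[[1,-0.55,0,0,0,-0.5],[1,-0.55,0,0,0,-0.5],[1,-0.55,0,0,0,-0.5],[1,-0.55,0,0,0,-0.5]])

```text
t: 0.82
ee_pos: [0.2526, -0.3793, 0.2311]
orientation: [[0.494, 0.87, 0.001], [0.87, -0.494, 0.008], [0.007, -0.003, -1.0]]
ft_force: [0.2, 0.2, -0.0]
grip_width: 0.0857
```

```bash
python3 - <<'E'
from h import *
step([.42,-.05,.25],down(.105)); print(state()["joints"])
E
```

```text
t 0.82 ee [ 0.2526 -0.3793  0.2311] grip 0.0857 F [ 0.1726  0.1836 -0.0243]
shift [ 3.6917 -0.1701 -0.1615] turn [-0.0005 -0.01   -0.7909] rows 8.9
[ 1.1264  0.1406 -0.2696  1.969   0.0364  1.0424  0.3246]
```

Emit:
arm_command(deltas=[[1,-0.05,0,0,0,-0.3],[1,-0.05,0,0,0,-0.3],[1,-0.05,0,0,0,-0.3],[1,-0.05,0,0,0,-0.3]])

```text
t: 1.15
ee_pos: [0.2999, -0.2854, 0.2321]
orientation: [[0.27, 0.963, 0.002], [0.963, -0.27, 0.008], [0.009, -0.001, -1.0]]
ft_force: [0.0, -0.5, 0.7]
grip_width: 0.0853
```

```bash
python3 - <<'E'
from h import *
step([.42,-.05,.25],down(.105)); print(state()["joints"])
E
```

```text
t 1.15 ee [ 0.2999 -0.2854  0.2321] grip 0.0853 F [ 0.0109 -0.463   0.7082]
shift [ 2.5921  0.5206 -0.1567] turn [ 0.0014 -0.011  -0.482 ] rows 6.4
[ 1.0205  0.0712 -0.3854  2.0464  0.0219  1.0329  0.3511]
```

Emit:
arm_command(deltas=[[1,0.2,-0.1,0,0,-0.3],[1,0.2,-0.1,0,0,-0.3],[1,0.2,-0.1,0,0,-0.3],[1,0.2,-0.1,0,0,-0.3]])

```text
t: 1.48
ee_pos: [0.3485, -0.1906, 0.2438]
orientation: [[0.032, 0.999, 0.004], [0.999, -0.032, 0.009], [0.009, 0.003, -1.0]]
ft_force: [-0.2, -0.4, -0.6]
grip_width: 0.0856
```

Emit:
arm_command(deltas=[[1,0.2,-0.1,0,0,-0.2],[1,0.2,-0.1,0,0,-0.2],[1,0.2,-0.1,0,0,-0.2],[1,0.2,-0.1,0,0,-0.2]])

```text
t: 1.82
ee_pos: [0.3728, -0.0875, 0.2555]
orientation: [[-0.13, 0.991, 0.005], [0.991, 0.13, 0.009], [0.008, 0.007, -1.0]]
ft_force: [-0.1, 0.3, -0.6]
grip_width: 0.0854
```

```bash
python3 - <<'E'
from h import *
step([.507,.25,.16],down(.105)); print(state()["joints"])
E
```

```text
t 1.82 ee [ 0.3728 -0.0875  0.2555] grip 0.0854 F [-0.0856  0.3443 -0.6384]
shift [3.1637 1.7639 0.9926] turn [ 0.0082 -0.0104  0.0328] rows 9.0
[ 0.7726 -0.0068 -0.6412  2.063  -0.0153  1.0798  0.2694]
```

Emit:
arm_command(deltas=[[1,0.55,0.2,0,0,0],[1,0.55,0.2,0,0,0],[1,0.55,0.2,0,0,0],[1,0.55,0.2,0,0,0]])

```text
t: 2.15
ee_pos: [0.416, 0.0241, 0.2364]
orientation: [[-0.135, 0.991, 0.007], [0.991, 0.135, 0.012], [0.011, 0.008, -1.0]]
ft_force: [0.3, -0.5, 0.7]
grip_width: 0.0858
```

Emit:
arm_command(deltas=[[1,0.55,0.2,0,0,0],[1,0.55,0.2,0,0,0],[1,0.55,0.2,0,0,0],[1,0.55,0.2,0,0,0]])

```text
t: 2.48
ee_pos: [0.4583, 0.1369, 0.2171]
orientation: [[-0.141, 0.99, 0.006], [0.99, 0.141, 0.017], [0.016, 0.009, -1.0]]
ft_force: [0.3, 0.1, 0.7]
grip_width: 0.0856
```

```bash
python3 - <<'E'
from h import *
step([.507,.25,.19],down(.105)); print(state()["joints"])
s=state();im,d=camera("wrist");cv2.imwrite("pics/c1.png",im)
E
```

```text
t 2.48 ee [0.4583 0.1369 0.2171] grip 0.0856 F [0.2519 0.1486 0.7459]
shift [1.0471 0.6389 0.293 ] turn [ 0.0107 -0.0201  0.046 ] rows 3.0
[ 0.3392  0.2714 -0.8441  1.925   0.2219  1.0311 -0.4579]
```

View pics/c1.png

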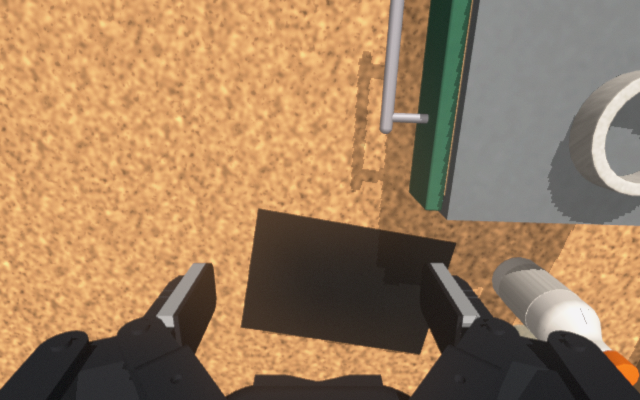

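The wrist view shows the bar running from (397,0) to its end at (386,128), and the mat in the lower middle. I'll measure the bar from these.

```bash
python3 - <<'E'
from h import *
W=cam("wrist",state())
a=plane(W,386,126,.047);b=plane(W,396.5,0,.047);print(a,b)
v=(b-a)/np.linalg.norm(b-a);print("yaw",np.arctan2(-v[0],v[1]),"mid",a+v*.06)
print("cab edge",[plane(W,*p,.085) for p in((445,217),(476,0),(640,222))])
print("mat",[plane(W,*p,.003) for p in((258,208),(455,242),(420,353),(243,327))])
E
```

```text
[0.5116 0.1871 0.047 ] [0.5007 0.2845 0.047 ]
yaw 0.1118892977978479 mid [0.5049 0.2467 0.047 ]
cab edge [array([0.5665, 0.1237, 0.085 ]), array([0.5488, 0.2832, 0.085 ]), array([0.7294, 0.1417, 0.085 ])]
mat [array([0.403 , 0.0811, 0.003 ]), array([0.6206, 0.0714, 0.003 ]), array([ 0.6153, -0.0778,  0.003 ]), array([ 0.399 , -0.0694,  0.003 ])]
```

Emit:
arm_command(deltas=[[1,0.6,0.3,0.01,-0.02,0.04],[1,0.6,0.3,0.01,-0.02,0.04],[1,0.6,0.3,0.01,-0.02,0.04],[1,0.6,0.3,0.01,-0.02,0.04]], gripper=32, force=30)

```text
t: 2.87
ee_pos: [0.5037, 0.2464, 0.1866]
orientation: [[-0.112, 0.994, -0.003], [0.994, 0.112, 0.001], [0.002, -0.003, -1.0]]
ft_force: [-1.4, 0.2, 0.3]
grip_width: 0.0389
```

```bash
python3 - <<'E'
from h import *
step([.5055,.247,.11],down(.108)); print(state()["joints"])
E
```

```text
t 2.87 ee [0.5037 0.2464 0.1866] grip 0.0389 F [-1.4481  0.2413  0.3081]
shift [0.0031 0.0211 0.7657] turn [-0.0039 -0.002   0.0058] rows 1.8
[ 0.0581  0.4654 -0.7966  1.7662  0.371   1.0698 -0.7551]
```

Emit:
arm_command(deltas=[[0,0.015,0.75,0,0,0],[0,0.015,0.75,0,0,0],[0,0.015,0.75,0,0,0]])

```text
t: 3.12
ee_pos: [0.5024, 0.2422, 0.1052]
orientation: [[-0.111, 0.994, -0.012], [0.994, 0.111, -0.004], [-0.003, -0.013, -1.0]]
ft_force: [-1.4, -1.7, -0.4]
grip_width: 0.0273
```

```bash
python3 - <<'E'
from h import *
step([.5055,.247,.031],down(.108))
s=state();im,d=camera("wrist");cv2.imwrite("pics/c2.png",im)
W=cam("wrist",s)
E
```

```text
t 3.12 ee [0.5024 0.2422 0.1052] grip 0.0273 F [-1.4088 -1.6929 -0.4441]
shift [0.0465 0.0453 0.7413] turn [-0.0161  0.0038  0.0038] rows 1.8
```

View pics/c2.png

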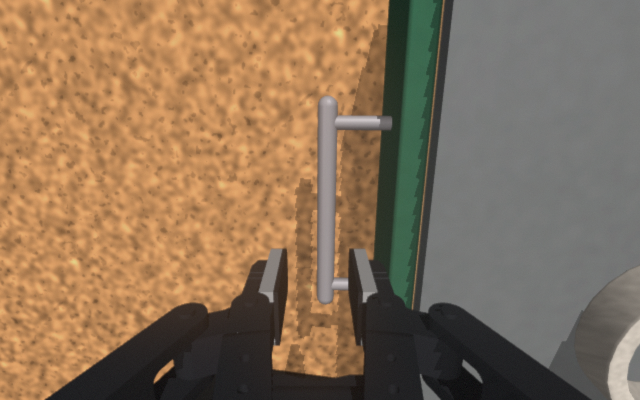

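```bash
python3 - <<'E'
from h import *
W=cam("wrist",state())
a=plane(W,325.5,300,.047);b=plane(W,328,100,.047);print(a,b,(a+b)/2,np.linalg.norm(a-b))
print([plane(W,*p,.070) for p in((388,0),(376,230))])
E
```

```text
[0.5148 0.1855 0.047 ] [0.5011 0.3129 0.047 ] [0.5079 0.2492 0.047 ] 0.12813462466952602
[array([0.5222, 0.3601, 0.07  ]), array([0.535 , 0.2483, 0.07  ])]
```

Emit:
arm_command(deltas=[[0.065,0.06,0.2,-0.01,0,0],[0.065,0.06,0.2,-0.01,0,0],[0.065,0.06,0.4,-0.01,0,0],[0.065,0.06,0.6,-0.01,0,0],[0.065,0.06,0.74,-0.01,0,0],[0.065,0.06,0.74,-0.01,0,0]], gripper=25)

```text
t: 3.67
ee_pos: [0.5076, 0.2486, 0.0337]
orientation: [[-0.11, 0.994, -0.004], [0.994, 0.11, -0.004], [-0.003, -0.004, -1.0]]
ft_force: [-0.1, -0.5, 0.2]
grip_width: 0.0212
```

```bash
python3 - <<'E'
from h import *
step([.5075,.249,.031],down(.108))
s=state();im,d=camera("wrist");cv2.imwrite("pics/c3.png",im)
E
```

```text
t 3.67 ee [0.5076 0.2486 0.0337] grip 0.0212 F [-0.0771 -0.4877  0.1765]
shift [ 0.0046 -0.0006  0.0275] turn [-0.0052  0.0043  0.0026] rows 0.1
```

View pics/c3.png

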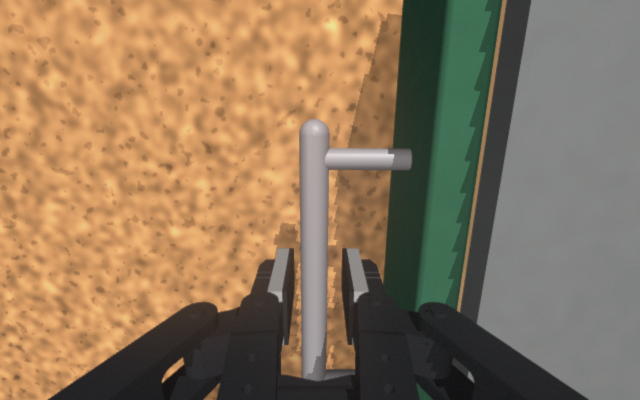

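The bar, at column 314, lies between the pads (281 to 352). I'll close on it.

Emit:
arm_command(deltas=[[0,0,0,0,0,0],[0,0,0,0,0,0],[0,0,0,0,0,0],[0,0,0,0,0,0],[0,0,0,0,0,0]], gripper=0, force=30)

```text
t: 4.13
ee_pos: [0.5061, 0.2493, 0.0359]
orientation: [[-0.111, 0.994, -0.005], [0.994, 0.111, -0.004], [-0.003, -0.006, -1.0]]
ft_force: [-6.3, -0.5, 1.2]
grip_width: 0.0098
```

Emit:
arm_command(deltas=[[0,-0.1,0,0,0,0],[0,-0.25,0,0,0,0],[0,-0.4,0,0,0,0],[0,-0.55,0,0,0,0],[0,-0.7,0,0,0,0],[0,-0.85,0,0,0,0],[0,-1,0,0,0,0],[0,-1,0,0,0,0]])

```text
t: 4.8
ee_pos: [0.402, 0.2382, 0.0361]
orientation: [[-0.113, 0.994, -0.009], [0.994, 0.113, -0.004], [-0.003, -0.01, -1.0]]
ft_force: [-2.0, 5.7, -24.7]
grip_width: 0.0095
```

Emit:
arm_command(deltas=[[0,-0.1,0.02,0,0,0],[0,-0.2,0.02,0,0,0],[0,-0.27,0.02,0,0,0],[0,-0.33,0.02,0,0,0],[0,-0.33,0.02,0,0,0]])

```text
t: 5.22
ee_pos: [0.3726, 0.2352, 0.0359]
orientation: [[-0.112, 0.994, -0.002], [0.994, 0.112, -0.001], [-0.001, -0.002, -1.0]]
ft_force: [10.4, 0.1, -3.1]
grip_width: 0.0097
```

Emit:
arm_command(deltas=[[0,0,0,0,0,0],[0,0,0,0,0,0],[0,0,0,0,0,0],[0,0,-0.3,0,0,0],[0,0,-0.6,0,0,0],[0,0,-1,0,0,0],[0,0,-1,0,0,0]], gripper=25)

```text
t: 5.8
ee_pos: [0.3744, 0.2379, 0.1413]
orientation: [[-0.114, 0.994, 0.004], [0.994, 0.114, 0.002], [0.002, 0.004, -1.0]]
ft_force: [2.3, 1.1, -0.1]
grip_width: 0.0211
```

Emit:
arm_command(deltas=[[0,0.2,-0.9,0,0,0],[0,0.4,-0.9,0,0,0],[0,0.4,-0.9,0,0,0],[0,0.4,-0.9,0,0,0]], gripper=100)

```text
t: 6.13
ee_pos: [0.4171, 0.2438, 0.2356]
orientation: [[-0.112, 0.994, 0.01], [0.994, 0.112, 0.006], [0.004, 0.011, -1.0]]
ft_force: [1.1, 1.8, -0.2]
grip_width: 0.0688
```

```bash
python3 - <<'E'
from h import *
s=state();print(s["t"],s["ee_pos"],s["joints"]);im,d=camera("wrist");cv2.imwrite("pics/c4.png",im);np.savez("c4.npz",im=im,d=d,p=s["ee_pos"],R=s["orientation"])
im,d=camera("scene");cv2.imwrite("pics/c4s.png",cv2.resize(im[120:270,270:420],None,fx=4,fy=4,interpolation=cv2.INTER_CUBIC))
E
```

```text
6.1333 [0.4171 0.2438 0.2356] [ 0.1329  0.2704 -0.8962  1.8893  0.2418  1.0816 -0.7455]
```

View pics/c4.png

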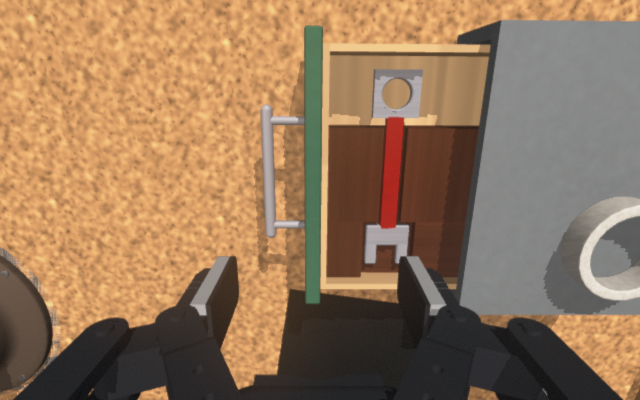

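View pics/c4s.png

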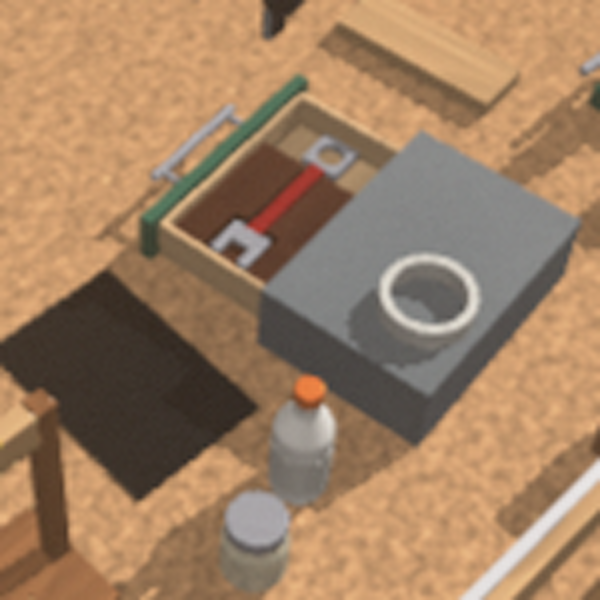

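The drawer is out. The spanner's eye is at pixel (397,94), with its plate spanning (373–421, 70–117), and the jaw is near (387,243). The eye is on the left (+y) end.

```bash
python3 - <<'E'
from h import *
f=np.load("c4.npz");W=cam("wrist",{"ee_pos":f["p"],"orientation":f["R"]})
hsv=cv2.cvtColor(f["im"],cv2.COLOR_BGR2HSV)
m=((hsv[...,0]<6)|(hsv[...,0]>174))&(hsv[...,1]>190)&(hsv[...,2]>80)
v,u=np.nonzero(m);print(len(u),u.min(),u.max(),v.min(),v.max())
r=cv2.minAreaRect(np.c_[u,v].astype(np.float32));print(r)
e=plane(W,397,94,.045);print("eye",e)
for p in((373,70),(421,70),(421,117),(373,117)):print(plane(W,*p,.048))
print("shank ends",plane(W,395.5,119,.048),plane(W,388,226,.048))
print("front inner",plane(W,329,94,.063),"cab edge",plane(W,484,94,.085))
S=cam("scene");D=cam("side")
s=lambda x,y:(x/3.4+200-.35,y/3+140-.35)
d=lambda x,y:(x/3.5+260-.35,y/3.5+140-.35)
print("glue cap",tri(S,s(501,230),D,d(311,172)),"jar",plane(S,*s(456,330),.08),plane(D,*d(372,250),.08))
step([e[0],e[1],.12],down(.108))
E
```

```text
1782 380 402 118 227
((391.1919860839844, 172.43939208984375), (17.201688766479492, 109.59220886230469), 4.289153099060059)
eye [0.4831 0.3218 0.045 ]
[0.4578 0.3394 0.048 ]
[0.4998 0.3442 0.048 ]
[0.5078 0.3044 0.048 ]
[0.4642 0.2995 0.048 ]
shank ends [0.4849 0.3    0.048 ] [0.4962 0.1954 0.048 ]
front inner [0.4212 0.3153 0.063 ] cab edge [0.543  0.3294 0.085 ]
glue cap (array([0.6996, 0.0437, 0.1454]), np.float64(5.761254993567487e-05)) jar [ 0.7321 -0.0493  0.08  ] [ 0.7262 -0.0489  0.08  ]
t 6.23 ee [0.4135 0.2423 0.2315] grip 0.0822 F [-1.0898  0.0284 -0.2053]
shift [0.7097 0.7759 1.1198] turn [ 0.0057 -0.0022  0.0074] rows 3.7
```

Emit:
arm_command(deltas=[[0.3,0.35,0.2,0,0,0],[0.72,0.78,0.5,0,0,0],[0.72,0.78,0.9,0,0,0],[0.72,0.78,0.9,0,0,0],[0.72,0.78,0.9,0,0,0]], gripper=68)

```text
t: 6.65
ee_pos: [0.4801, 0.3226, 0.1357]
orientation: [[-0.116, 0.993, -0.005], [0.993, 0.116, -0.001], [-0.001, -0.005, -1.0]]
ft_force: [-0.6, -1.3, 0.5]
grip_width: 0.0582
```

```bash
python3 - <<'E'
from h import *
step([.4838,.3225,.026],down(.108))
s=state();print(s["joints"]);im,d=camera("wrist");cv2.imwrite("pics/c5.png",im)
E
```

```text
t 6.65 ee [0.4801 0.3226 0.1357] grip 0.0582 F [-0.5627 -1.2558  0.4816]
shift [-0.0043  0.0417  1.0969] turn [-0.0062  0.0011  0.0108] rows 2.6
[-0.1041  0.5606 -0.7866  1.7709  0.4581  1.0083 -0.9504]
```

View pics/c5.png

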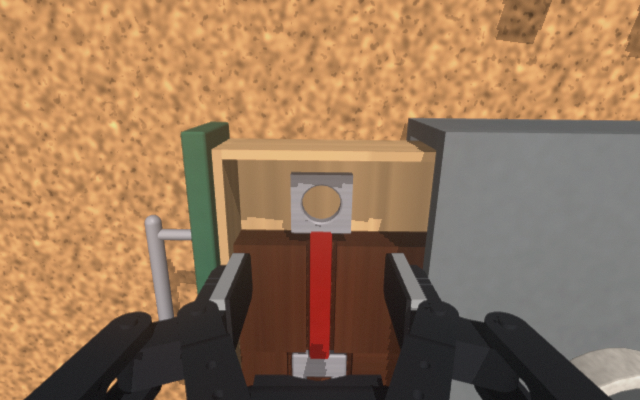

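```bash
python3 - <<'E'
from h import *
W=cam("wrist",state());print(plane(W,321,203,.045),plane(W,291,203,.047),plane(W,353,203,.047))
v=plane(W,321,234,.047)-plane(W,318,357,.047);print(np.arctan2(-v[0],v[1]))
E
```

```text
[0.4828 0.3214 0.045 ] [0.4621 0.3196 0.047 ] [0.5048 0.3246 0.047 ]
0.0967698126394118
```

Emit:
arm_command(deltas=[[0,0.035,0.3,0,0,0.01],[0,0.035,0.6,0,0,0.01],[0,0.035,0.8,0,0,0.01],[0,0.035,0.9,0,0,0.01],[0,0.035,0.9,0,0,0.01]])

```text
t: 7.12
ee_pos: [0.4821, 0.3215, 0.0473]
orientation: [[-0.109, 0.994, -0.005], [0.994, 0.109, -0.003], [-0.002, -0.006, -1.0]]
ft_force: [-0.1, 0.9, 0.2]
grip_width: 0.0579
```

```bash
python3 - <<'E'
from h import *
step([.4832,.322,.026],down(.105))
s=state();im,d=camera("wrist");cv2.imwrite("pics/c6.png",im)
E
```

```text
t 7.12 ee [0.4821 0.3215 0.0473] grip 0.0579 F [-0.1405  0.9306  0.2157]
shift [0.0039 0.013  0.2124] turn [-0.0071  0.0025  0.0049] rows 0.5
```

View pics/c6.png

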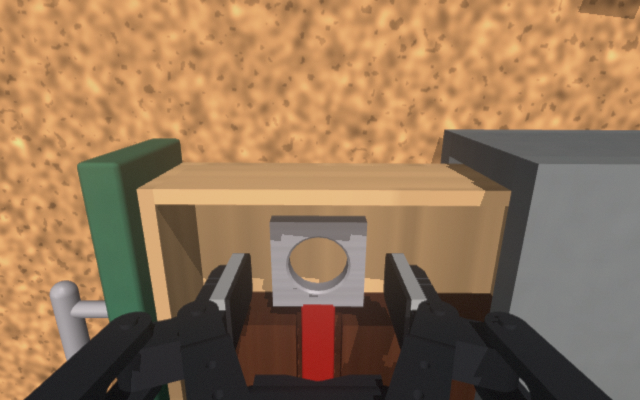

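Emit:
arm_command(deltas=[[0.005,0.01,0.1,0,0,0],[0.005,0.01,0.19,0,0,0],[0.005,0.01,0.21,0,0,0],[0.005,0.01,0.21,0,0,0]])

```text
t: 7.5
ee_pos: [0.4836, 0.3227, 0.0274]
orientation: [[-0.109, 0.994, -0.004], [0.994, 0.109, -0.002], [-0.001, -0.004, -1.0]]
ft_force: [-1.2, -0.3, -0.3]
grip_width: 0.0583
```

```bash
python3 - <<'E'
from h import *
step([.4832,.322,.026],down(.105))
s=state();im,d=camera("wrist");cv2.imwrite("pics/c7.png",im)
W=cam("wrist",s)
E
```

```text
t 7.5 ee [0.4836 0.3227 0.0274] grip 0.0583 F [-1.2049 -0.2985 -0.256 ]
shift [-0.0063 -0.0047  0.0143] turn [-0.0052  0.0016  0.0048] rows 0.0
```

View pics/c7.png

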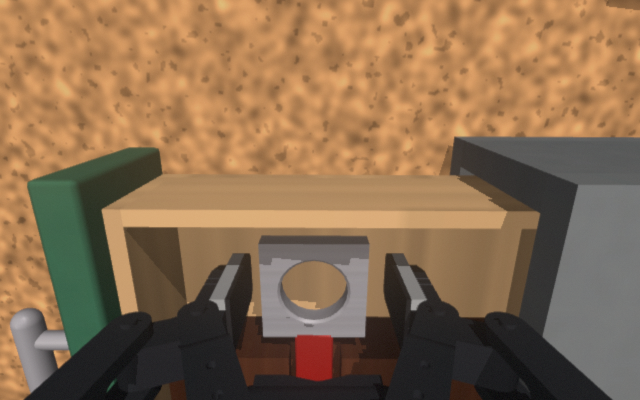

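Emit:
arm_command(deltas=[[0,0,0,0,0,0],[0,0,0,0,0,0],[0,0,0,0,0,0],[0,0,0,0,0,0],[0,0,0,0,0,0],[0,0,0,0,0,0]], gripper=0, force=90)

```text
t: 8.05
ee_pos: [0.4839, 0.3232, 0.0283]
orientation: [[-0.109, 0.994, -0.003], [0.994, 0.109, -0.001], [-0.001, -0.003, -1.0]]
ft_force: [-0.5, -0.6, 5.6]
grip_width: 0.0399
```

Emit:
arm_command(deltas=[[0,0,-0.05,0,0,0],[0,0,-0.15,0,0,0],[0,0,-0.3,0,0,0],[0,0,-0.5,0,0,0],[0,0,-0.7,0,0,0],[0,0,-0.9,0,0,0],[0,0,-0.9,0,0,0]])

```text
t: 8.63
ee_pos: [0.4856, 0.325, 0.1227]
orientation: [[-0.109, 0.994, 0.002], [0.994, 0.109, 0.002], [0.002, 0.002, -1.0]]
ft_force: [0.0, 0.9, -0.8]
grip_width: 0.0396
```

```bash
python3 - <<'E'
from h import *
step([.575,-.03,.15],down(-np.pi/2))
s=state();print(s["joints"]);im,d=camera("wrist");cv2.imwrite("pics/c8.png",im)
E
```

```text
t 8.63 ee [0.4856 0.325  0.1227] grip 0.0396 F [ 0.0339  0.8626 -0.8245]
shift [-3.6256  0.5027 -0.2807] turn [-0.0006 -0.0043  2.1389] rows 13.4
[-0.1137  0.5798 -0.7741  1.7742  0.4778  0.9823 -0.969 ]
```

View pics/c8.png

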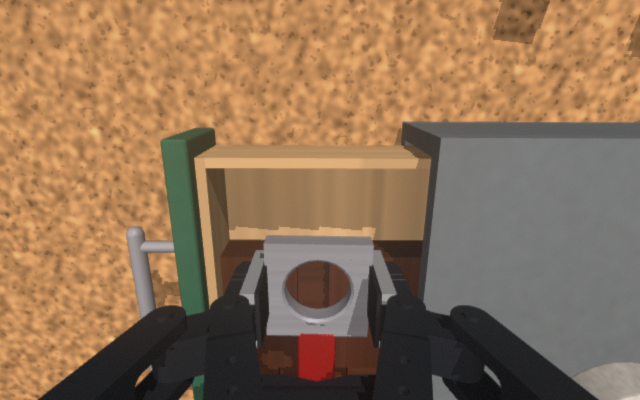

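Emit:
arm_command(deltas=[[0,0,-0.4,0,0,0],[-0.5,0,-0.7,0,0,0.15],[-1,0,-0.7,0,0,0.3],[-1,0,-0.7,0,0,0.45],[-1,0,-0.7,0,0,0.6],[-1,0,-0.7,0,0,0.6]])

```text
t: 9.18
ee_pos: [0.4963, 0.2223, 0.1903]
orientation: [[0.363, 0.932, 0.0], [0.932, -0.363, -0.0], [-0.0, 0.0, -1.0]]
ft_force: [0.2, 0.4, -1.3]
grip_width: 0.0398
```

```bash
python3 - <<'E'
from h import *
step([.575,-.03,.19],down(-np.pi/2));print(state()["joints"])
E
```

```text
t 9.18 ee [0.4963 0.2223 0.1903] grip 0.0398 F [ 0.1915  0.3806 -1.3441]
shift [-2.0651  1.6487  0.0038] turn [ 0.0004 -0.0002  1.527 ] rows 9.6
[ 0.0502  0.4075 -0.7213  1.8072  0.3083  1.0421 -1.1598]
```

Emit:
arm_command(deltas=[[-0.4,0.3,0,0,0,0.15],[-0.8,0.6,0,0,0,0.3],[-0.9,0.72,0,0,0,0.45],[-0.9,0.72,0,0,0,0.6],[-0.9,0.72,0,0,0,0.75],[-0.9,0.72,0,0,0,0.8]])

```text
t: 9.68
ee_pos: [0.5304, 0.1126, 0.1895]
orientation: [[0.843, 0.538, -0.001], [0.538, -0.843, 0.0], [-0.001, -0.001, -1.0]]
ft_force: [-0.3, 0.2, -1.4]
grip_width: 0.04
```

```bash
python3 - <<'E'
from h import *
step([.575,-.03,.19],down(-np.pi/2));print(state()["joints"])
E
```

```text
t 9.68 ee [0.5304 0.1126 0.1895] grip 0.04 F [-0.2961  0.239  -1.3839]
shift [-0.3923  1.4421 -0.0063] turn [-0.0007  0.0014  0.724 ] rows 4.6
[ 0.144   0.3705 -0.5598  1.8181  0.2271  1.0182 -1.5078]
```

Emit:
arm_command(deltas=[[-0.2,0.4,0,0,0,0.15],[-0.25,0.8,0,0,0,0.3],[-0.3,1,0,0,0,0.45],[-0.3,1,0,0,0,0.6],[-0.3,1,0,0,0,0.72],[-0.3,1,0,0,0,0.72]])

```text
t: 10.18
ee_pos: [0.5587, 0.0131, 0.1884]
orientation: [[1.0, 0.004, -0.003], [0.004, -1.0, 0.001], [-0.003, -0.001, -1.0]]
ft_force: [0.1, 0.4, -1.1]
grip_width: 0.04
```

```bash
python3 - <<'E'
from h import *
step([.575,-.03,.10],down(-np.pi/2));print(state()["joints"])
im,d=camera("wrist");cv2.imwrite("pics/d1.png",im)
im,d=camera("side");cv2.imwrite("pics/d1s.png",cv2.resize(im[120:320,250:450],None,fx=3,fy=3,interpolation=cv2.INTER_CUBIC))
im,d=camera("scene");cv2.imwrite("pics/d1c.png",cv2.resize(im[100:300,220:420],None,fx=3,fy=3,interpolation=cv2.INTER_CUBIC))
E
```

```text
t 10.18 ee [0.5587 0.0131 0.1884] grip 0.04 F [ 0.0938  0.365  -1.1397]
shift [0.1639 0.4319 0.8835] turn [-0.0008  0.0034  0.0047] rows 2.4
[ 0.207   0.3751 -0.4055  1.7864  0.1694  1.017  -1.8303]
```

View pics/d1.png

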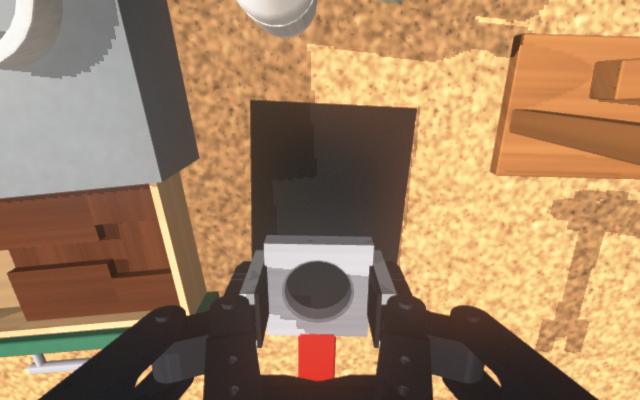

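View pics/d1s.png

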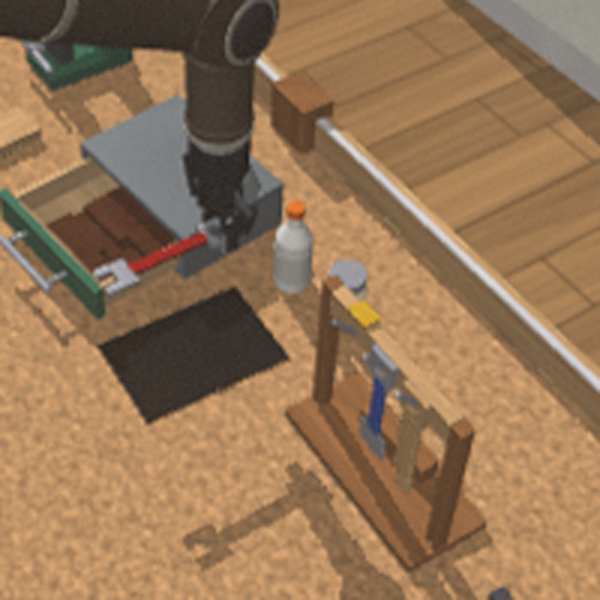

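View pics/d1c.png

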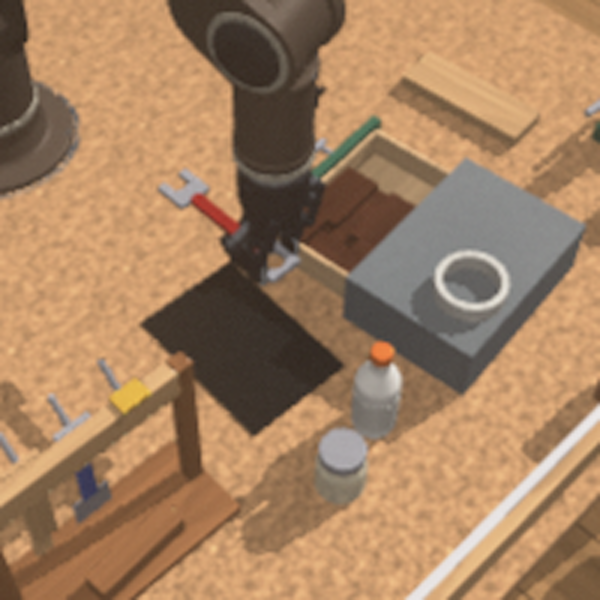

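Emit:
arm_command(deltas=[[0.1,0.2,0.1,0,0.04,0],[0.2,0.48,0.4,0,0.09,0],[0.23,0.48,0.8,0,0.09,0],[0.23,0.48,0.98,0,0.09,0],[0.23,0.48,0.98,0,0.09,0],[0.23,0.48,0.98,0,0.09,0]])

```text
t: 10.83
ee_pos: [0.5814, -0.0334, 0.0902]
orientation: [[0.998, 0.014, 0.066], [0.014, -1.0, 0.002], [0.066, -0.001, -0.998]]
ft_force: [0.7, 0.5, -0.8]
grip_width: 0.0397
```

```bash
python3 - <<'E'
from h import *
step([.582,-.035,.04],down(-np.pi/2));print(state()["joints"])
im,d=camera("wrist");cv2.imwrite("pics/d2.png",im)
im,d=camera("side");cv2.imwrite("pics/d2s.png",cv2.resize(im[120:320,250:450],None,fx=3,fy=3,interpolation=cv2.INTER_CUBIC))
E
```

```text
t 10.83 ee [ 0.5814 -0.0334  0.0902] grip 0.0397 F [ 0.7129  0.4503 -0.8496]
shift [-0.0278  0.0169  0.5012] turn [-0.002  -0.0846  0.0178] rows 1.2
[ 0.2473  0.4916 -0.3569  1.8781  0.2486  0.7467 -1.8001]
```

View pics/d2.png

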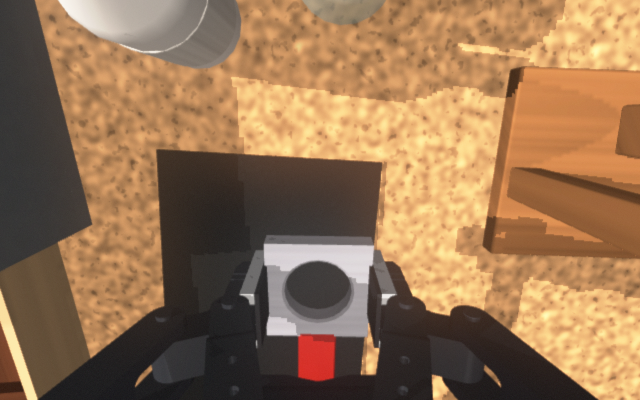

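View pics/d2s.png

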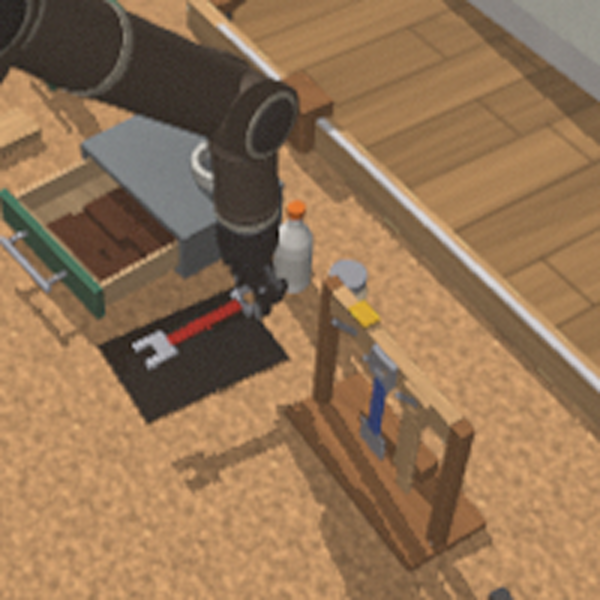

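Emit:
arm_command(deltas=[[0,0,0.3,0,0,0.02],[0,0,0.6,0,0,0.02],[0,0,0.75,0,0,0.02],[0,0,0.8,0,0,0.02],[0,0,0.8,0,0,0.02]])

```text
t: 11.35
ee_pos: [0.5893, -0.0327, 0.013]
orientation: [[0.997, -0.001, 0.071], [-0.002, -1.0, 0.002], [0.071, -0.002, -0.997]]
ft_force: [0.2, 0.0, -0.4]
grip_width: 0.0401
```

Emit:
arm_command(deltas=[[-0.07,0,0.04,0,0,0],[-0.07,0,0.08,0,0,0],[-0.07,0,0.08,0,0,0]])

```text
t: 11.6
ee_pos: [0.5829, -0.0326, 0.0052]
orientation: [[0.997, -0.001, 0.072], [-0.001, -1.0, 0.002], [0.072, -0.002, -0.997]]
ft_force: [0.5, -0.1, -0.7]
grip_width: 0.0402
```

Emit:
arm_command(deltas=[[0,0,0.03,0,0,0],[0,0,0.03,0,0,0],[0,0,0.03,0,0,0]])

```text
t: 11.85
ee_pos: [0.5835, -0.0327, 0.0027]
orientation: [[0.997, -0.001, 0.073], [-0.001, -1.0, 0.002], [0.073, -0.002, -0.997]]
ft_force: [-0.2, -0.4, 0.3]
grip_width: 0.0398
```

Emit:
arm_command(deltas=[[0,0,0.03,0,0,0],[0,0,0.03,0,0,0],[0,0,0.03,0,0,0]])

```text
t: 12.1
ee_pos: [0.5838, -0.0328, 0.0019]
orientation: [[0.997, -0.001, 0.073], [-0.001, -1.0, 0.001], [0.073, -0.001, -0.997]]
ft_force: [-9.4, -0.4, 25.0]
grip_width: 0.0401
```

```bash
python3 - <<'E'
from h import *
step([.582,-.035,.0],down(-np.pi/2))
im,d=camera("side");cv2.imwrite("pics/d3s.png",cv2.resize(im[180:280,270:390],None,fx=6,fy=6,interpolation=cv2.INTER_CUBIC))
E
```

```text
t 12.1 ee [ 0.5838 -0.0328  0.0019] grip 0.0401 F [-9.3803 -0.3799 25.0007]
shift [-0.0194  0.0225  0.0181] turn [-0.0008 -0.0935 -0.0017] rows 0.6
```

View pics/d3s.png

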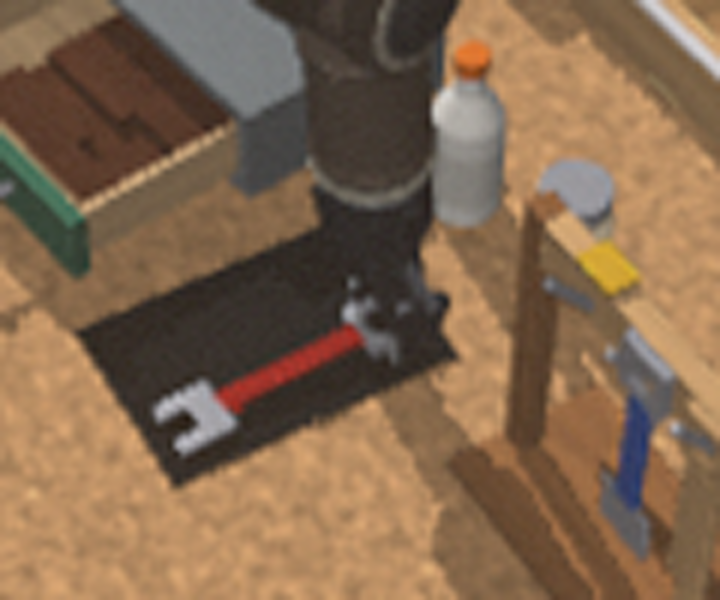

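Emit:
arm_command(deltas=[[0,0,-0.01,0,0,0],[0,0,-0.01,0,0,0],[0,0,-0.01,0,0,0]])

```text
t: 12.4
ee_pos: [0.5842, -0.0328, 0.0032]
orientation: [[0.997, -0.001, 0.074], [-0.001, -1.0, 0.001], [0.074, -0.001, -0.997]]
ft_force: [1.1, -0.1, 0.3]
grip_width: 0.0396
```

Emit:
arm_command(deltas=[[0,0,0,0,0,0],[0,0,0,0,0,0],[0,0,0,0,0,0],[0,0,0,0,0,0],[0,0,0,0,0,0]], gripper=70)

```text
t: 12.82
ee_pos: [0.5841, -0.0327, 0.003]
orientation: [[0.997, -0.001, 0.074], [-0.001, -1.0, 0.001], [0.074, -0.001, -0.997]]
ft_force: [-0.3, 0.0, 0.2]
grip_width: 0.0599
```

Emit:
arm_command(deltas=[[0,0,-0.2,0,0,0],[0,0,-0.5,0,0,0],[-0.5,0,-0.9,0,-0.09,0],[-0.95,0,-0.95,0,-0.09,0],[-0.95,0,-0.95,0,-0.09,0],[-0.95,0,-0.95,0,-0.09,0]])

```text
t: 13.32
ee_pos: [0.4779, -0.0332, 0.0914]
orientation: [[1.0, -0.001, 0.001], [-0.001, -1.0, -0.001], [0.001, 0.001, -1.0]]
ft_force: [-0.7, 0.1, -0.5]
grip_width: 0.0596
```

```bash
python3 - <<'E'
from h import *
step([.51,-.033,.08],down(-np.pi/2))
s=state();im,d=camera("wrist");cv2.imwrite("pics/d4.png",im);np.savez("d4.npz",im=im,p=s["ee_pos"],R=s["orientation"])
im,d=camera("side");cv2.imwrite("pics/d4s.png",cv2.resize(im[180:280,270:390],None,fx=6,fy=6,interpolation=cv2.INTER_CUBIC))
E
```

```text
t 13.32 ee [ 0.4779 -0.0332  0.0914] grip 0.0596 F [-0.6557  0.0725 -0.4704]
shift [ 0.321  -0.0021  0.1148] turn [ 0.0009 -0.0013 -0.0017] rows 0.8
```

View pics/d4.png

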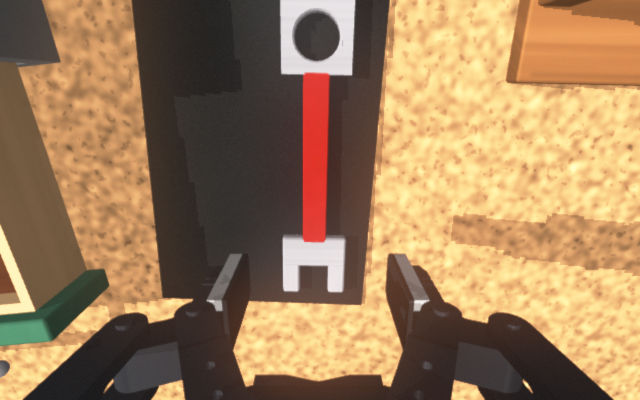

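View pics/d4s.png

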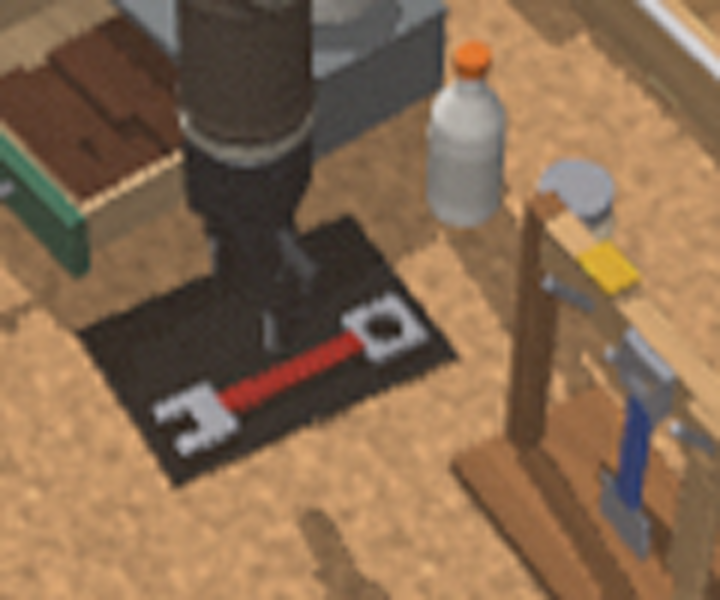

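The wrist view shows the spanner flat on the mat, with its eye at (317,35) and the red shank running from (316,73) to (314,241).

```bash
python3 - <<'E'
from h import *
f=np.load("d4.npz");W=cam("wrist",{"ee_pos":f["p"],"orientation":f["R"]})
hsv=cv2.cvtColor(f["im"],cv2.COLOR_BGR2HSV)
m=((hsv[...,0]<6)|(hsv[...,0]>174))&(hsv[...,1]>170)&(hsv[...,2]>80)
v,u=np.nonzero(m);P=np.array([plane(W,a,b,.011)[:2] for a,b in zip(u,v)])
c,(w,h),a=cv2.minAreaRect(P.astype(np.float32)*1000);print(c,w,h,a)
P0=P.mean(0);q=np.linalg.svd(P-P0)[2][0];print(P0,q,np.arctan2(q[1]*np.sign(q[0]),abs(q[0])))
print("eye",plane(W,317,35,.009))
step([c[0]/1000-.002,c[1]/1000,.006],down(-np.pi/2))
E
```

```text
(508.45880126953125, -31.94846534729004) 15.628600120544434 107.40171813964844 89.20374298095703
[ 0.5125 -0.0318] [-0.9999  0.0158] -0.01581893363634169
eye [ 0.5835 -0.0332  0.009 ]
t 13.42 ee [ 0.4823 -0.033   0.0913] grip 0.0596 F [ 1.3649 -0.2278  0.6342]
shift [ 0.2374 -0.0104  0.8543] turn [-0.0003 -0.0062 -0.002 ] rows 2.1
```

Emit:
arm_command(deltas=[[0.24,-0.01,0.2,0,0,0.015],[0.24,-0.01,0.5,0,0,0.015],[0.24,-0.01,0.75,0,0,0.015],[0.24,-0.01,0.83,0,0,0.015],[0.24,-0.01,0.83,0,0,0.015]], gripper=45)

```text
t: 13.83
ee_pos: [0.5057, -0.0317, 0.0061]
orientation: [[1.0, -0.013, 0.001], [-0.013, -1.0, 0.001], [0.001, -0.001, -1.0]]
ft_force: [1.0, 0.3, -0.7]
grip_width: 0.0384
```

```bash
python3 - <<'E'
from h import *
step([.5065,-.032,.005],down(-np.pi/2-.014))
im,d=camera("wrist");cv2.imwrite("pics/d5.png",im)
E
```

```text
t 13.83 ee [ 0.5057 -0.0317  0.0061] grip 0.0384 F [ 0.9763  0.3071 -0.6861]
shift [0.008  0.0034 0.0111] turn [-0.001  -0.0007  0.0014] rows 0.0
```

View pics/d5.png

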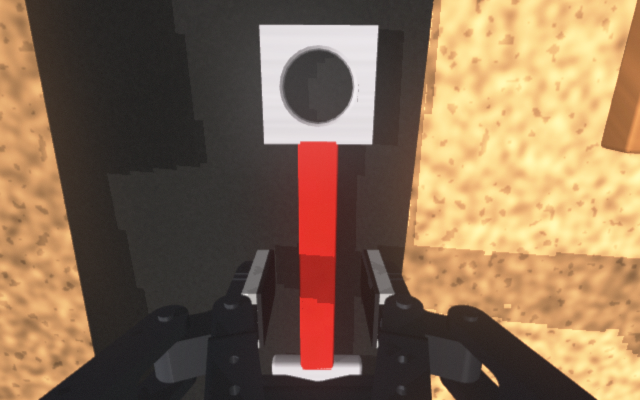

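Emit:
arm_command(deltas=[[0,0,0.015,0,0,0],[0,0,0.015,0,0,0],[0,0,0.015,0,0,0],[0,0,0.015,0,0,0],[0,0,0.015,0,0,0],[0,0,0.015,0,0,0]], gripper=0, force=100)

```text
t: 14.38
ee_pos: [0.5076, -0.0316, 0.0074]
orientation: [[1.0, -0.013, 0.005], [-0.013, -1.0, 0.001], [0.005, -0.001, -1.0]]
ft_force: [-1.8, 0.4, 7.5]
grip_width: 0.0113
```

Emit:
arm_command(deltas=[[0,0,-0.1,0,0,0],[0,0,-0.3,0,0,0],[0,0,-0.6,0,0,0],[0,0,-0.9,0,0,0],[0,0,-1,0,0,0],[0,0,-1,0,0,0]])

```text
t: 14.88
ee_pos: [0.509, -0.0318, 0.1108]
orientation: [[1.0, -0.013, 0.011], [-0.013, -1.0, -0.0], [0.011, 0.0, -1.0]]
ft_force: [1.4, -0.3, -1.4]
grip_width: 0.0113
```

```bash
python3 - <<'E'
from h import *
step([.5065,-.032,.1],down(-np.pi/2-.014));print(state()["joints"])
s=state();im,d=camera("wrist");cv2.imwrite("pics/d6.png",im);np.savez("d6.npz",im=im,d=d,p=s["ee_pos"],R=s["orientation"])
E
```

```text
t 14.88 ee [ 0.509  -0.0318  0.1108] grip 0.0113 F [ 1.4494 -0.2636 -1.393 ]
shift [-0.0263  0.002   0.1081] turn [ 0.     -0.0143  0.0009] rows 0.3
[ 0.283   0.3878 -0.39    1.9867  0.2047  0.7929 -1.8078]
```

View pics/d6.png

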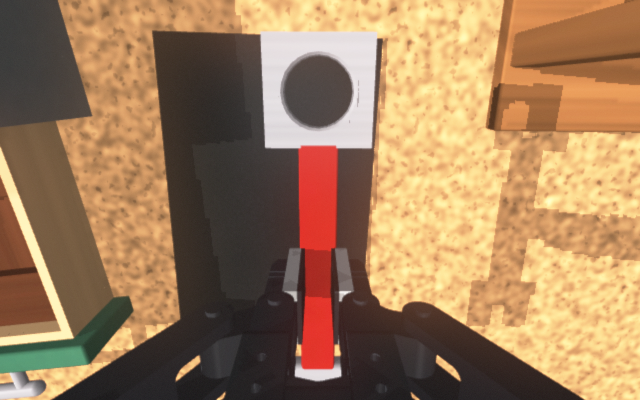

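```bash
python3 - <<'E'
from h import *
f=np.load("d6.npz");T=camera_info("wrist")["T_tool_cam"];K=camera_info("wrist")["K"];d=f["d"]
def tp(u,v):
    z=d[int(v),int(u)];p=np.linalg.inv(K)@[u,v,1]*z;return (T@np.r_[p,1])[:3]
for p in((275,90),(365,90),(317,38),(317,140),(317,160),(317,220)):print(p,tp(*p))
g=cv2.cvtColor(f["im"],cv2.COLOR_BGR2GRAY)
m=(g[40:145,268:372]<110).astype(np.uint8)
n,l,st,ce=cv2.connectedComponentsWithStats(m);i=1+np.argmax(st[1:,4]);c=ce[i]+[268,40];print(c,st[i])
W=(K,T[:3,3],T[:3,:3])
for zz in(0.,-.004,-.006,.004):print(zz,plane(W,*c,zz))
E
```

```text
(275, 90) [ 0.0762 -0.016  -0.0013]
(365, 90) [ 0.0762  0.018  -0.0028]
(317, 38) [ 0.0941 -0.     -0.003 ]
(317, 140) [ 0.0575 -0.0001 -0.0032]
(317, 160) [ 0.0496 -0.0001 -0.0031]
(317, 220) [ 0.0239 -0.0001 -0.0027]
[317.3005  91.0329] [  15   16   69   71 3830]
0.0 [0.0758 0.0001 0.    ]
-0.004 [ 0.0758  0.0001 -0.004 ]
-0.006 [ 0.0759  0.0001 -0.006 ]
0.004 [0.0757 0.0001 0.004 ]
```

```bash
cat >> h.py <<'E'
TIP=np.array([.5651,-.2246,.2603]);PSI=-.022
def hang(eye,th,e=(.0758,.0001,.0005)):
    th=np.radians(th);R=Ro.from_euler("z",PSI).as_matrix()@np.array([[np.cos(th),0,np.sin(th)],[0,-1,0],[np.sin(th),0,-np.cos(th)]])
    return np.asarray(eye)-R@np.array(e),R
def ax(k): # point on the peg axis, k m beyond tip
    return TIP+k*(Ro.from_euler("z",PSI).as_matrix()@np.array([-.643,0,.766]))
E
python3 - <<'E'
from h import *
p,R=hang(ax(.06),40);print(p);step(p,R)
S=cam("scene");D=cam("side")
b=np.load("a_side.npz")["im"];cv2.imwrite("pics/e1.png",cv2.resize(b[205:275,345:405],None,fx=10,fy=8,interpolation=cv2.INTER_CUBIC))
b=np.load("a_scene.npz")["im"];cv2.imwrite("pics/e2.png",cv2.resize(b[210:270,215:285],None,fx=10,fy=10,interpolation=cv2.INTER_CUBIC))
E
```

```text
[ 0.4682 -0.2224  0.2579]
t 14.93 ee [ 0.5078 -0.032   0.1089] grip 0.0111 F [ 0.3942  0.3288 -1.1959]
shift [-0.3585  1.909  -1.4936] turn [-0.0039  0.8782  0.0104] rows 5.9
```

View pics/e1.png

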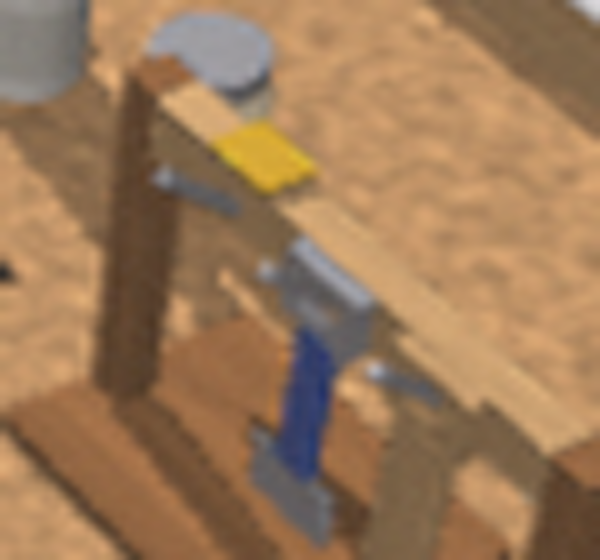

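View pics/e2.png

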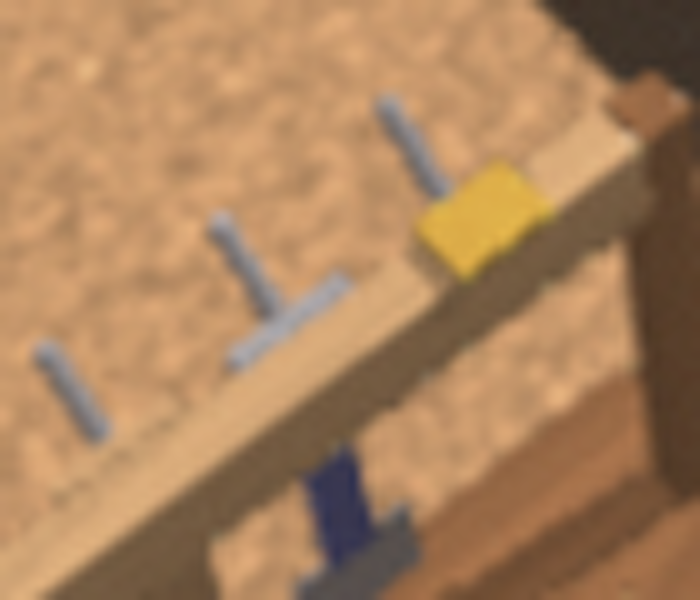

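```bash
python3 - <<'E'
from h import *
S=cam("scene");D=cam("side")
for a,b in (((388,103),(162,177)),((220,222),(268,271)),((45,352),(372,371))):
    print(tri(S,(a[0]/10+215-.45,a[1]/10+210-.45),D,(b[0]/10+345-.45,b[1]/8+205-.44)))
E
```

```text
(array([ 0.561 , -0.2227,  0.2579]), np.float64(0.001603785769727786))
(array([ 0.5601, -0.2836,  0.2595]), np.float64(0.0012116602073443687))
(array([ 0.5584, -0.3432,  0.2581]), np.float64(0.003458875043633116))
```

Emit:
arm_command(deltas=[[-0.3,0,-0.4,0,0,0],[-0.5,0.2,-0.8,0,0,0],[-0.5,0.5,-1,0,0.15,0],[-0.5,0.9,-1,0,0.3,0],[-0.5,0.9,-1,0,0.4,0],[-0.5,0.9,-1,0,0.4,0]])

```text
t: 15.43
ee_pos: [0.4513, -0.1246, 0.2066]
orientation: [[0.948, -0.021, 0.317], [-0.019, -1.0, -0.008], [0.317, 0.001, -0.948]]
ft_force: [-1.2, 0.5, -1.8]
grip_width: 0.0112
```

```bash
python3 - <<'E'
from h import *
p,R=hang(ax(.06),40);print(p);step(p,R);print(state()["joints"])
E
```

```text
[ 0.4682 -0.2224  0.2579]
t 15.43 ee [ 0.4513 -0.1246  0.2066] grip 0.0112 F [-1.2438  0.5413 -1.8292]
shift [ 0.3411  0.9743 -0.4261] turn [0.0004 0.478  0.0022] rows 3.0
[ 0.586   0.0243 -0.3767  2.2106 -0.0895  0.5927 -1.3141]
```

Emit:
arm_command(deltas=[[0.1,0.4,-0.4,0,0.15,0],[0.2,0.8,-0.4,0,0.3,0],[0.25,0.97,-0.43,0,0.47,0],[0.25,0.97,-0.43,0,0.47,0],[0.25,0.97,-0.43,0,0.47,0]])

```text
t: 15.85
ee_pos: [0.459, -0.2027, 0.2482]
orientation: [[0.808, -0.008, 0.589], [-0.017, -1.0, 0.008], [0.589, -0.016, -0.808]]
ft_force: [0.5, 0.9, -1.3]
grip_width: 0.0111
```

```bash
sed -i 's/^TIP=.*;PSI/TIP=np.array([.5635,-.2235,.260]);PSI/' h.py; python3 - <<'E'
from h import *
p,R=hang(ax(.06),40);print(p);step(p,R);print(state()["joints"])
for n in("wrist","side","scene"):
    s=state();im,d=camera(n);np.savez(f"f1_{n}.npz",im=im,d=d,p=s["ee_pos"],R=s["orientation"])
    if n=="side": im=cv2.resize(im[180:300,320:440],None,fx=5,fy=5,interpolation=cv2.INTER_CUBIC)
    if n=="scene": im=cv2.resize(im[170:290,180:320],None,fx=5,fy=5,interpolation=cv2.INTER_CUBIC)
    cv2.imwrite(f"pics/f1_{n}.png",im)
E
```

```text
[ 0.4666 -0.2213  0.2576]
t 15.85 ee [ 0.459  -0.2027  0.2482] grip 0.0111 F [ 0.5387  0.9094 -1.2759]
shift [ 0.1194  0.1832 -0.0336] turn [-0.0271  0.0873  0.0006] rows 0.6
[ 0.6972 -0.0452 -0.1562  2.2986 -0.7968  0.458  -0.3956]
```

View pics/f1_wrist.png

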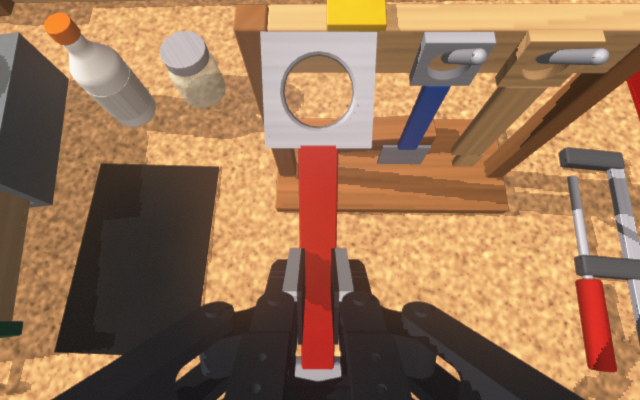

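View pics/f1_side.png

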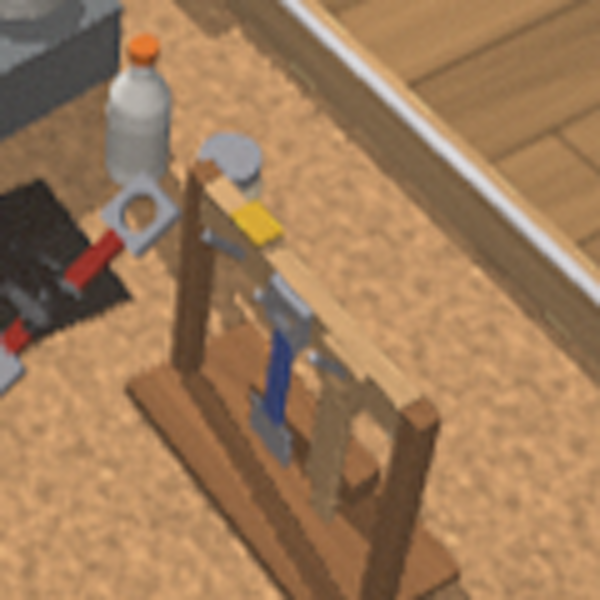

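View pics/f1_scene.png

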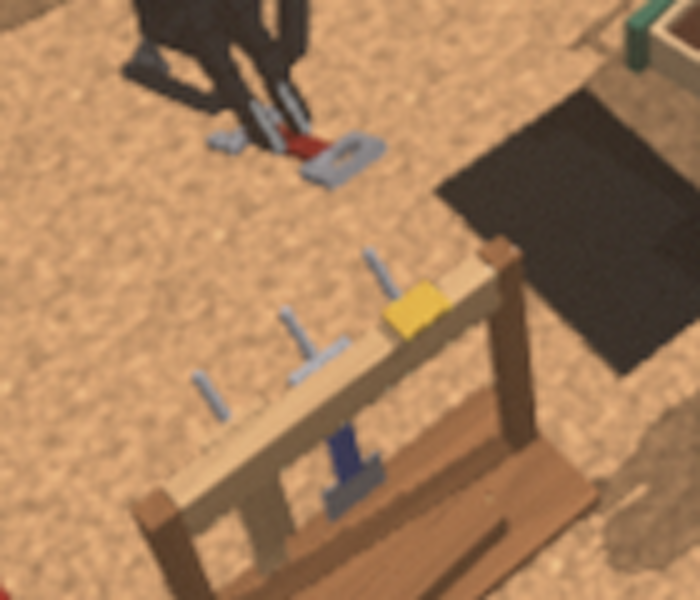

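```bash
python3 - <<'E'
from h import *
for k in(.04,.02):
    p,R=hang(ax(k),36);print(p);step(p,R)
W=cam("wrist",state());print(proj(W,TIP),proj(W,ax(-.05)))
# other peg tips seen by wrist: (480,56),(601,55)
f=np.load("f1_wrist.npz");W=cam("wrist",{"ee_pos":f["p"],"orientation":f["R"]})
u=Ro.from_euler("z",PSI).as_matrix()@np.array([0,-.06,0])
print("pred",proj(W,TIP+u),proj(W,TIP+2*u), proj(W,TIP+u+np.array([-.0026,0,.003])))
E
```

```text
[ 0.4762 -0.2215  0.2465]
t 16.0 ee [ 0.4583 -0.2016  0.2472] grip 0.0112 F [-0.2176  0.4568 -1.0041]
shift [0.1442 0.1971 0.1083] turn [-0.0287  0.0039 -0.0016] rows 0.6
[ 0.489  -0.2218  0.2312]
t 16.0 ee [ 0.4583 -0.2016  0.2472] grip 0.0112 F [-0.2176  0.4568 -1.0041]
shift [0.1588 0.2016 0.3077] turn [-0.0287  0.0039 -0.0016] rows 1.0
[357.9857  52.6004] [351.416   53.1834]
pred [474.8283  55.7268] [595.3292  55.6995] [478.059   55.8306]
```

```bash
python3 - <<'E'
import cv2,numpy as np
im=np.load("f1_wrist.npz")["im"];cv2.imwrite("pics/f2.png",cv2.resize(im[10:110,240:640],None,fx=2,fy=2,interpolation=cv2.INTER_CUBIC))
cv2.imwrite("pics/f3.png",cv2.resize(im[20:100,420:620],None,fx=4,fy=4,interpolation=cv2.INTER_CUBIC))
E
```

```text
(no output)
```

View pics/f3.png

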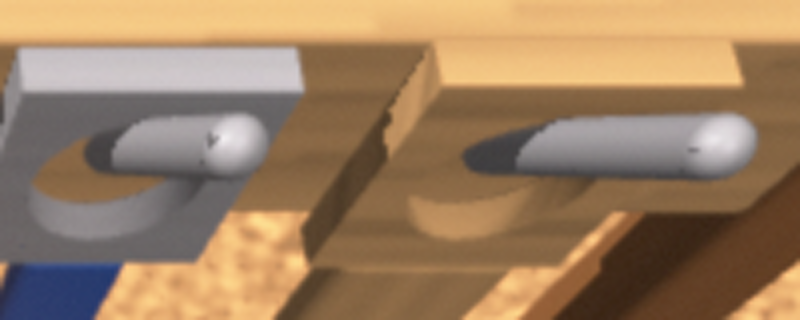

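```bash
sed -i 's/^TIP=.*;PSI/TIP=np.array([.5635,-.226,.260]);PSI/' h.py; python3 - <<'E'
from h import *
p,R=hang(ax(.035),37);step(p,R)
E
```

```text
t 16.0 ee [ 0.4583 -0.2016  0.2472] grip 0.0112 F [-0.2176  0.4568 -1.0041]
shift [0.1484 0.2235 0.1712] turn [-0.0286  0.0261 -0.0019] rows 0.8
```

Emit:
arm_command(deltas=[[0.05,0.22,0,-0.01,0,0],[0.15,0.22,0.1,-0.03,0.02,0],[0.15,0.22,0.17,-0.03,0.02,0],[0.15,0.22,0.17,-0.03,0.02,0],[0.15,0.22,0.17,-0.03,0.02,0]])

```text
t: 16.42
ee_pos: [0.48, -0.2217, 0.2403]
orientation: [[0.803, -0.021, 0.595], [-0.018, -1.0, -0.01], [0.595, -0.003, -0.804]]
ft_force: [-0.2, 0.2, -0.9]
grip_width: 0.0113
```

```bash
python3 - <<'E'
from h import *
for k in (.035,0,-.02):
    p,R=hang(ax(k),37);step(p,R)
print(state()["joints"])
for n in("wrist","side"):
    s=state();im,d=camera(n);np.savez(f"g1_{n}.npz",im=im,d=d,p=s["ee_pos"],R=s["orientation"])
    if n=="side": im=cv2.resize(im[180:300,320:440],None,fx=5,fy=5,interpolation=cv2.INTER_CUBIC)
    cv2.imwrite(f"pics/g1_{n}.png",im)
W=cam("wrist",s);print(proj(W,TIP),proj(W,ax(-.05)))
E
```

```text
t 16.42 ee [ 0.48   -0.2217  0.2403] grip 0.0113 F [-0.1751  0.1651 -0.9132]
shift [ 0.0097  0.0235 -0.009 ] turn [-0.0035  0.0105 -0.0009] rows 0.1
t 16.42 ee [ 0.48   -0.2217  0.2403] grip 0.0113 F [-0.1751  0.1651 -0.9132]
shift [0.0309 0.0245 0.3404] turn [-0.0035  0.0105 -0.0009] rows 0.8
t 16.42 ee [ 0.48   -0.2217  0.2403] grip 0.0113 F [-0.1751  0.1651 -0.9132]
shift [0.0431 0.025  0.5401] turn [-0.0035  0.0105 -0.0009] rows 1.3
[ 0.693   0.0127 -0.1555  2.2696 -0.8249  0.4123 -0.3614]
[321.2686  82.6329] [320.5834  77.8975]
```

View pics/g1_wrist.png

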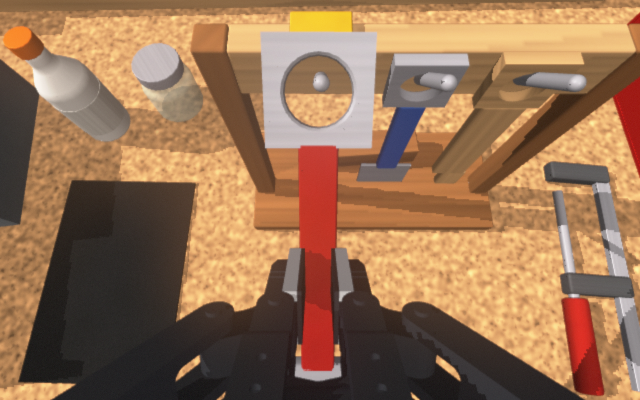

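View pics/g1_side.png

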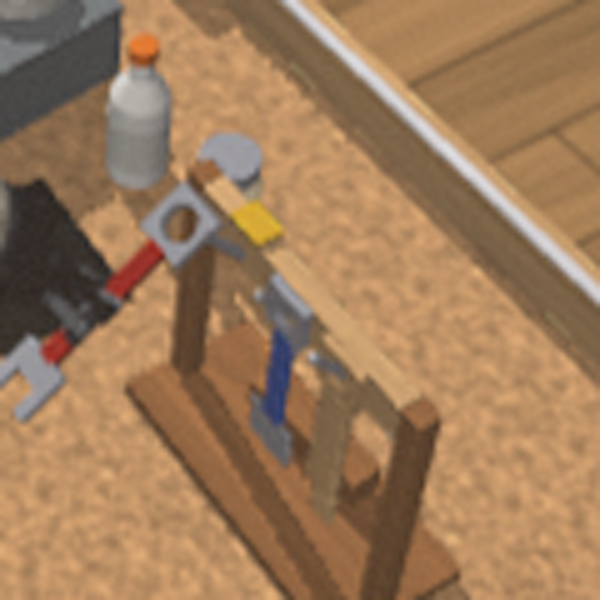

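The tag peg's tip shows through the eye at (321,82), and my prediction was (321,83). I'll move on along the peg.

Emit:
arm_command(deltas=[[0.02,0.025,0.1,0,0.01,0],[0.025,0.025,0.2,0,0.01,0],[0.03,0.025,0.35,0,0.01,0],[0.04,0.025,0.45,0,0.01,0],[0.04,0.025,0.45,0,0.01,0]])

```text
t: 16.93
ee_pos: [0.5101, -0.2249, 0.2063]
orientation: [[0.799, -0.021, 0.602], [-0.019, -1.0, -0.01], [0.602, -0.003, -0.799]]
ft_force: [-0.1, -0.9, -1.5]
grip_width: 0.0111
```

```bash
python3 - <<'E'
from h import *
for k in (-.015,-.025):
    p,R=hang(ax(k),37);step(p,R)
print(state()["joints"])
for n in("wrist","side"):
    s=state();im,d=camera(n)
    if n=="side": im=cv2.resize(im[180:300,320:440],None,fx=5,fy=5,interpolation=cv2.INTER_CUBIC)
    cv2.imwrite(f"pics/g2_{n}.png",im)
E
```

```text
t 16.93 ee [ 0.5101 -0.2249  0.2063] grip 0.0111 F [-0.0781 -0.935  -1.4674]
shift [-0.0005 -0.0016  0.0372] turn [-0.0035  0.0002 -0.0015] rows 0.1
t 16.93 ee [ 0.5101 -0.2249  0.2063] grip 0.0111 F [-0.0781 -0.935  -1.4674]
shift [ 0.0048 -0.0013  0.1371] turn [-0.0035  0.0002 -0.0015] rows 0.3
[ 0.6976  0.1185 -0.2038  2.2626 -0.9868  0.3137 -0.2062]
```

View pics/g2_wrist.png

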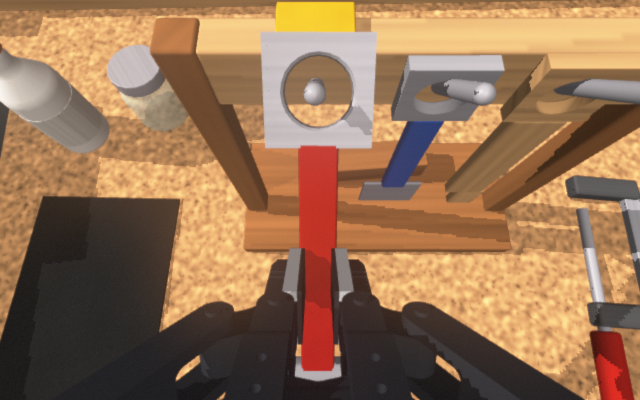

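View pics/g2_side.png

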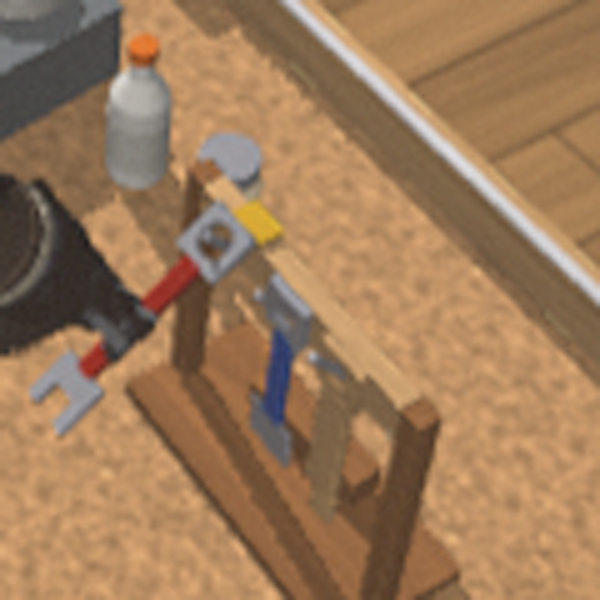

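The peg is through the eye, seen at (315,92), but joint 5 is close to its limit. I'll yaw the tool slightly toward the arm's plane, pivoting about the eye, while going deeper.

```bash
python3 - <<'E'
from h import *
import h
A=ax(-.022)
h.PSI=-.2
p,R=hang(A,37);step(p,R)
E
```

```text
t 17.03 ee [ 0.5096 -0.2256  0.2074] grip 0.0112 F [-0.2594 -0.5035 -1.1754]
shift [ 0.0079 -0.116   0.1255] turn [-0.1384 -0.0008  0.1793] rows 1.4
```

Emit:
arm_command(deltas=[[0.0,-0.03,0,-0.03,0,0.04],[0.0,-0.06,0.02,-0.07,0,0.09],[0.005,-0.09,0.06,-0.1,0,0.13],[0.005,-0.115,0.1,-0.14,0,0.18],[0.005,-0.115,0.12,-0.14,0,0.18]])

```text
t: 17.45
ee_pos: [0.5175, -0.2127, 0.1989]
orientation: [[0.78, -0.206, 0.591], [-0.166, -0.979, -0.121], [0.603, -0.004, -0.798]]
ft_force: [-1.6, 0.4, -1.4]
grip_width: 0.0114
```

```bash
python3 - <<'E'
from h import *
import h
A=ax(-.025)
h.PSI=-.2
print(state()["joints"])
for th in(37,45,55):
    p,R=hang(A,th);step(p,R)
for n in("wrist","side"):
    s=state();im,d=camera(n)
    if n=="side": im=cv2.resize(im[180:300,320:440],None,fx=5,fy=5,interpolation=cv2.INTER_CUBIC)
    cv2.imwrite(f"pics/g3_{n}.png",im)
E
```

```text
[ 0.4335  0.0946 -0.0724  2.3147 -0.7801  0.1285 -0.6698]
t 17.45 ee [ 0.5175 -0.2127  0.1989] grip 0.0114 F [-1.5504  0.4261 -1.4361]
shift [0.0014 0.0095 0.0424] turn [ 0.0017 -0.002  -0.0104] rows 0.1
t 17.45 ee [ 0.5175 -0.2127  0.1989] grip 0.0114 F [-1.5504  0.4261 -1.4361]
shift [0.0079 0.0093 0.148 ] turn [ 0.0024  0.1757 -0.0103] rows 1.1
t 17.45 ee [ 0.5175 -0.2127  0.1989] grip 0.0114 F [-1.5504  0.4261 -1.4361]
shift [0.0365 0.0089 0.277 ] turn [ 0.0033  0.398  -0.01  ] rows 2.5
```

View pics/g3_wrist.png

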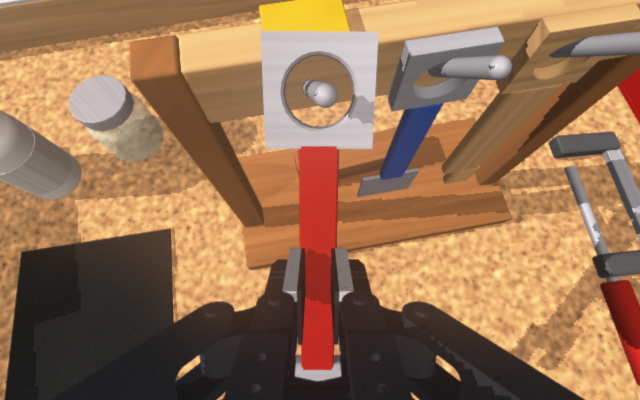

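View pics/g3_side.png

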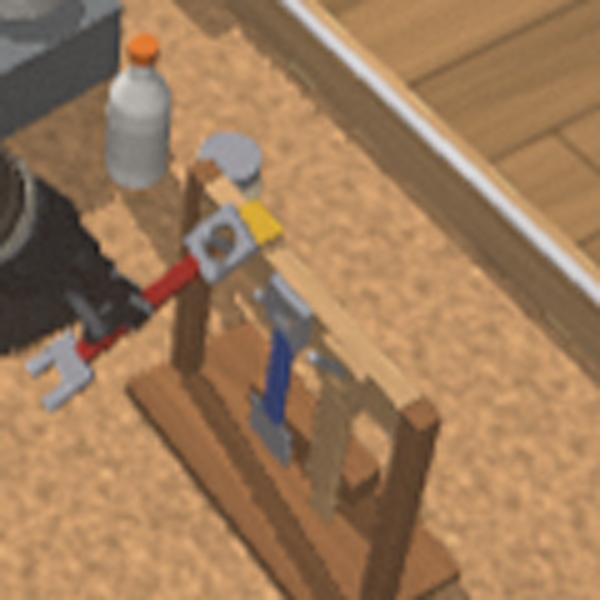

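```bash
cat >> h.py <<'E'
def piv(k,beta,th,psi):
    b=np.radians(beta);Z=Ro.from_euler("z",psi).as_matrix()
    G=ax(k)-Z@(.0758*np.array([np.cos(b),0,np.sin(b)]))
    t=np.radians(th);R=Z@np.array([[np.cos(t),0,np.sin(t)],[0,-1,0],[np.sin(t),0,-np.cos(t)]])
    return G,R
E
python3 - <<'E'
from h import *
for b,t in((42,34),(50,30),(58,27),(63,27)):
    G,R=piv(-.022,b,t,-.19);print(b,t);step(G,R)
E
```

```text
42 34
t 17.55 ee [ 0.5176 -0.2134  0.199 ] grip 0.0113 F [ 0.7171  0.6255 -0.4621]
shift [0.0012 0.0132 0.0828] turn [ 0.0078 -0.0686 -0.0088] rows 0.4
50 30
t 17.55 ee [ 0.5176 -0.2134  0.199 ] grip 0.0113 F [ 0.7171  0.6255 -0.4621]
shift [0.0176 0.0125 0.1873] turn [ 0.0075 -0.1575 -0.0091] rows 1.0
58 27
t 17.55 ee [ 0.5176 -0.2134  0.199 ] grip 0.0113 F [ 0.7171  0.6255 -0.4621]
shift [0.0483 0.0116 0.2885] turn [ 0.0072 -0.2241 -0.0093] rows 1.4
63 27
t 17.55 ee [ 0.5176 -0.2134  0.199 ] grip 0.0113 F [ 0.7171  0.6255 -0.4621]
shift [0.0746 0.0111 0.3492] turn [ 0.0072 -0.2241 -0.0093] rows 1.4
```

Emit:
arm_command(deltas=[[0,0.01,0.0,0,-0.02,0],[0,0.01,0.02,0,-0.06,0],[0,0.012,0.05,0,-0.09,0],[0.003,0.012,0.08,0,-0.12,0],[0.006,0.012,0.12,0,-0.14,0],[0.012,0.012,0.15,0,-0.155,0],[0.017,0.012,0.185,0,-0.16,0],[0.017,0.012,0.185,0,-0.16,0]], force=20)

```text
t: 18.22
ee_pos: [0.5299, -0.2173, 0.1855]
orientation: [[0.85, -0.198, 0.489], [-0.171, -0.98, -0.099], [0.499, 0.001, -0.867]]
ft_force: [-2.7, -0.0, 2.1]
grip_width: 0.0115
```

```bash
python3 - <<'E'
from h import *
print(state()["joints"])
for b,t in((50,30),(58,27),(63,27)):
    G,R=piv(-.022,b,t,-.19);print(b,t);step(G,R)
for n in("wrist","side"):
    s=state();im,d=camera(n)
    if n=="side": im=cv2.resize(im[180:300,320:440],None,fx=5,fy=5,interpolation=cv2.INTER_CUBIC)
    cv2.imwrite(f"pics/g4_{n}.png",im)
E
```

```text
[ 0.1937  0.1494  0.1725  2.2183 -0.3859  0.2783 -1.0668]
50 30
t 18.22 ee [ 0.5299 -0.2173  0.1855] grip 0.0115 F [-2.7268 -0.0068  2.0775]
shift [-0.0032 -0.0012  0.0026] turn [ 0.0067  0.002  -0.0091] rows 0.1
58 27
t 18.22 ee [ 0.5299 -0.2173  0.1855] grip 0.0115 F [-2.7268 -0.0068  2.0775]
shift [ 0.04   -0.002   0.0991] turn [ 0.0065 -0.0646 -0.0093] rows 0.4
63 27
t 18.22 ee [ 0.5299 -0.2173  0.1855] grip 0.0115 F [-2.7268 -0.0068  2.0775]
shift [ 0.0737 -0.0026  0.156 ] turn [ 0.0065 -0.0646 -0.0093] rows 0.4
```

View pics/g4_wrist.png

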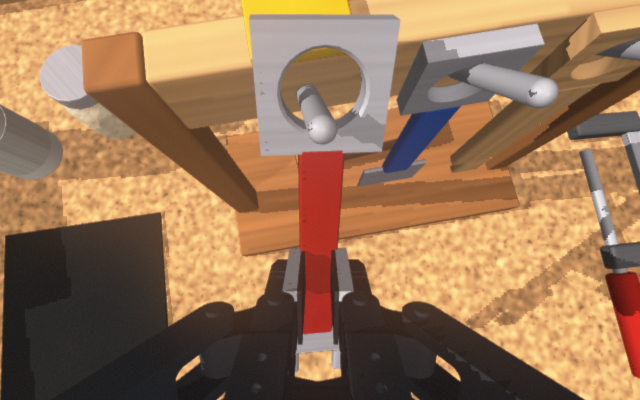

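View pics/g4_side.png

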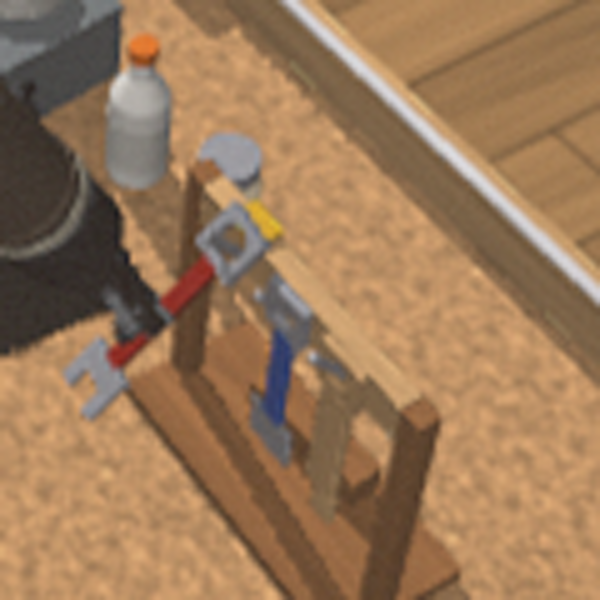

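The eye plate is larger now, spanning (250–398, 15–155), so the spanner is pivoting in the pads with its eye on the peg. Forces are 3 N and the joints are comfortable. I'll continue.

Emit:
arm_command(deltas=[[0.01,0,0.02,0,-0.01,0],[0.02,0,0.05,0,-0.03,0],[0.03,0,0.075,0,-0.04,0],[0.04,0,0.1,0,-0.05,0],[0.055,0,0.13,0,-0.05,0],[0.074,0,0.156,0,-0.06,0],[0.074,0,0.156,0,-0.06,0]])

```text
t: 18.9
ee_pos: [0.5438, -0.2199, 0.1749]
orientation: [[0.873, -0.198, 0.447], [-0.175, -0.98, -0.091], [0.456, 0.001, -0.89]]
ft_force: [-4.1, -0.2, 0.3]
grip_width: 0.0111
```

```bash
python3 - <<'E'
from h import *
print(state()["joints"])
for k,b,t in((-.022,63,27),(-.022,68,28),(-.022,73,30)):
    G,R=piv(k,b,t,-.15);print(b,t);step(G,R)
for n in("wrist","side"):
    s=state();im,d=camera(n)
    if n=="side": im=cv2.resize(im[180:300,320:440],None,fx=5,fy=5,interpolation=cv2.INTER_CUBIC)
    cv2.imwrite(f"pics/g5_{n}.png",im)
E
```

```text
[ 0.16    0.2002  0.2039  2.1635 -0.3405  0.3297 -1.1216]
63 27
t 18.9 ee [ 0.5438 -0.2199  0.1749] grip 0.0111 F [-4.1255 -0.2093  0.2582]
shift [ 0.004   0.0132 -0.0056] turn [ 0.0293 -0.0028 -0.0548] rows 0.4
68 28
t 18.9 ee [ 0.5438 -0.2199  0.1749] grip 0.0111 F [-4.1255 -0.2093  0.2582]
shift [0.045  0.0102 0.0462] turn [ 0.0298  0.0195 -0.0546] rows 0.4
73 30
t 18.9 ee [ 0.5438 -0.2199  0.1749] grip 0.0111 F [-4.1255 -0.2093  0.2582]
shift [0.0904 0.0072 0.0942] turn [ 0.0307  0.0639 -0.054 ] rows 0.6
```

View pics/g5_wrist.png

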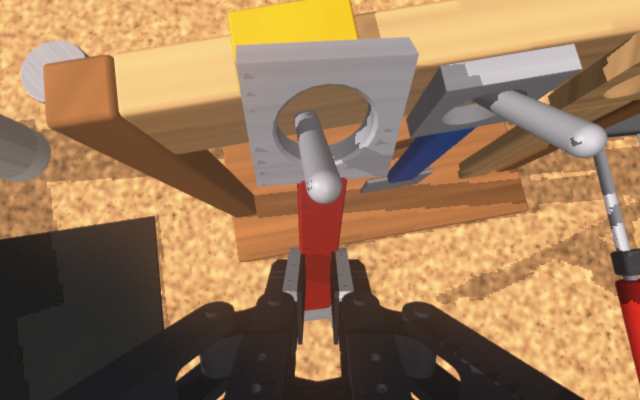

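View pics/g5_side.png

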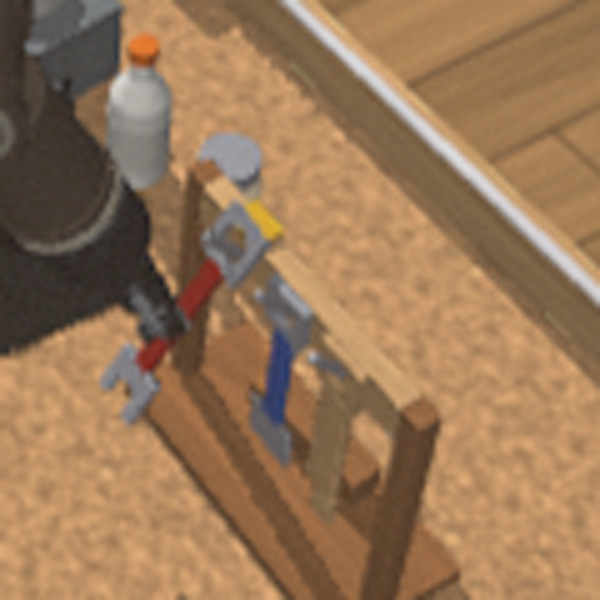

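```bash
python3 - <<'E'
from h import *
G,R=piv(-.024,70,31,-.17);G[2]-=.005;step(G,R)
print("tip in tool",R.T@(ax(.0)-G))
E
```

```text
t 19.0 ee [ 0.5434 -0.2199  0.1752] grip 0.0115 F [-4.191  -0.1863 -0.1865]
shift [0.0459 0.0006 0.1335] turn [ 0.0189  0.0852 -0.0317] rows 0.6
tip in tool [ 0.0579  0.0023 -0.0756]
```

Emit:
arm_command(deltas=[[0.01,0,0.03,0,0.01,-0.01],[0.02,0,0.06,0.01,0.03,-0.01],[0.03,0,0.09,0.01,0.05,-0.02],[0.046,0,0.13,0.02,0.07,-0.03],[0.046,0,0.13,0.02,0.08,-0.03],[0.046,0,0.13,0.02,0.08,-0.03]])

```text
t: 19.5
ee_pos: [0.5531, -0.2222, 0.1658]
orientation: [[0.846, -0.171, 0.505], [-0.148, -0.985, -0.086], [0.512, -0.001, -0.859]]
ft_force: [-3.0, -0.2, 1.3]
grip_width: 0.0114
```

```bash
python3 - <<'E'
from h import *
print(state()["joints"])
G,R=piv(-.024,70,31,-.17);step(G,R)
for n in("wrist","side"):
    s=state();im,d=camera(n)
    if n=="side": im=cv2.resize(im[180:300,320:440],None,fx=5,fy=5,interpolation=cv2.INTER_CUBIC)
    cv2.imwrite(f"pics/g6_{n}.png",im)
E
```

```text
[ 0.3111  0.222   0.0527  2.1921 -0.5064  0.2251 -0.9175]
t 19.5 ee [ 0.5531 -0.2222  0.1658] grip 0.0114 F [-2.9992 -0.1716  1.3477]
shift [ 0.0254 -0.0033 -0.0383] turn [-0.0004  0.0041 -0.0029] rows 0.1
```

View pics/g6_wrist.png

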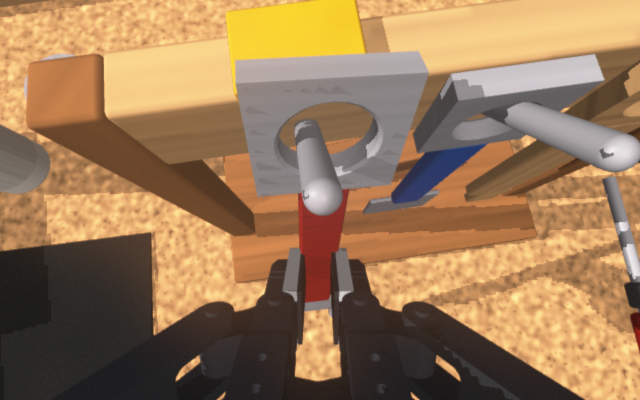

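View pics/g6_side.png

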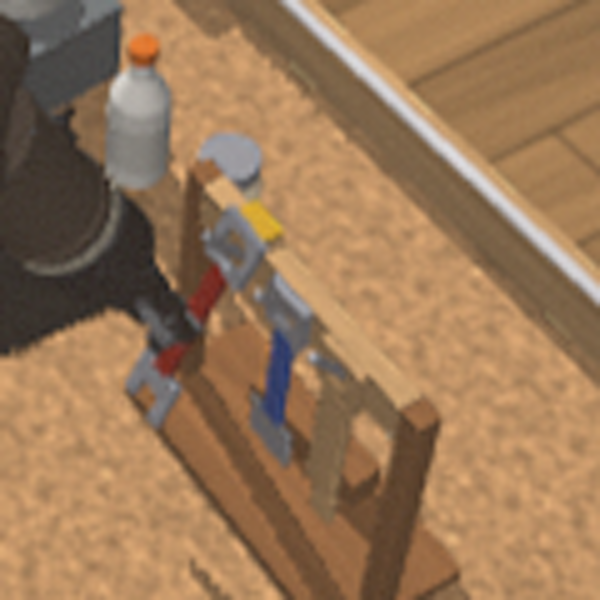

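Emit:
arm_command(deltas=[[0,0,0.03,0,0,0],[-0.01,0,0.06,0,0,0],[-0.01,0,0.09,0,0,0],[-0.01,0,0.09,0,0,0]])

```text
t: 19.93
ee_pos: [0.5568, -0.2225, 0.1569]
orientation: [[0.847, -0.17, 0.504], [-0.147, -0.985, -0.086], [0.511, -0.002, -0.86]]
ft_force: [-3.0, 0.9, 0.9]
grip_width: 0.0111
```

```bash
python3 - <<'E'
from h import *
s=state();print(s["joints"],s["ft_force"]);im,d=camera("wrist")
cv2.imwrite(f"pics/g7.png",im)
E
```

```text
[ 0.3263  0.2434  0.033   2.1902 -0.5262  0.2068 -0.8974] [-2.9657  0.9252  0.8615]
```

View pics/g7.png

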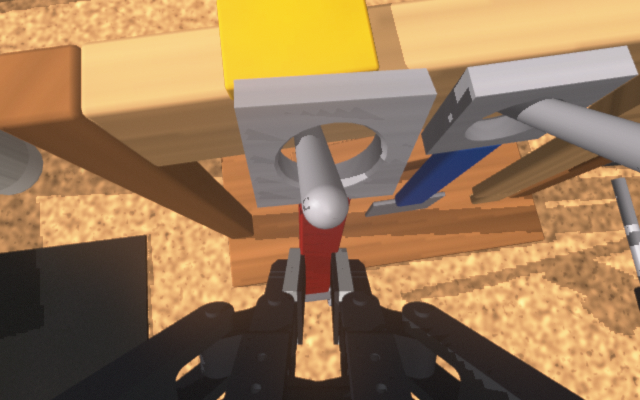

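Emit:
arm_command(deltas=[[0,0,0,0,0,0],[0,0,0,0,0,0],[0,0,0,0,0,0],[0,0,0,0,0,0],[0,0,0,0,0,0],[0,0,0,0,0,0],[0,0,0,0,0,0],[0,0,0,0,0,0]], gripper=40)

```text
t: 20.65
ee_pos: [0.5567, -0.2225, 0.1571]
orientation: [[0.847, -0.17, 0.504], [-0.147, -0.985, -0.086], [0.511, -0.002, -0.86]]
ft_force: [0.5, -0.0, -1.0]
grip_width: 0.0341
```

```bash
python3 - <<'E'
from h import *
s=state();print(s["joints"],s["ft_force"],s["ee_pos"])
for n in("wrist","side"):
    im,d=camera(n)
    if n=="side": im=cv2.resize(im[180:300,320:440],None,fx=5,fy=5,interpolation=cv2.INTER_CUBIC)
    cv2.imwrite(f"pics/g8_{n}.png",im)
E
```

```text
[ 0.3262  0.243   0.0333  2.1903 -0.5259  0.2073 -0.8978] [ 0.5313 -0.0096 -0.9737] [ 0.5567 -0.2225  0.1571]
```

View pics/g8_wrist.png

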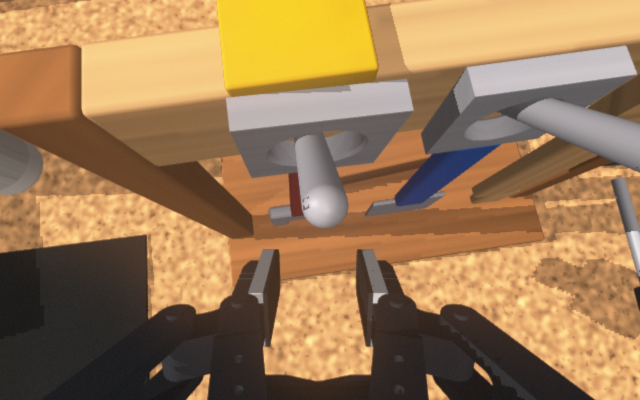

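View pics/g8_side.png

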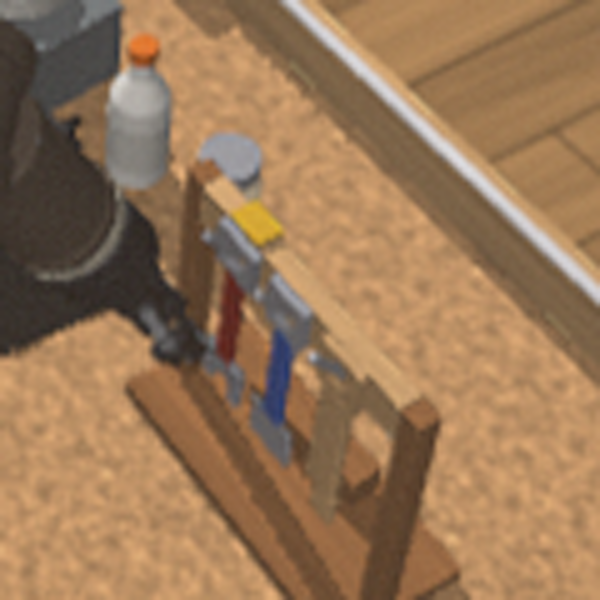

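The spanner now hangs from its peg next to the scraper, clear of the open fingers. I'll retract straight back.

Emit:
arm_command(deltas=[[-0.1,0.02,-0.06,0,0,0],[-0.25,0.05,-0.15,0,0,0],[-0.45,0.09,-0.27,0,0,0],[-0.65,0.13,-0.38,0,0,0],[-0.85,0.17,-0.5,0,0,0],[-0.85,0.17,-0.5,0,0,0]])

```text
t: 21.25
ee_pos: [0.4522, -0.2226, 0.1556]
orientation: [[0.848, -0.173, 0.501], [-0.15, -0.985, -0.086], [0.508, -0.002, -0.861]]
ft_force: [-0.9, 1.3, -0.1]
grip_width: 0.0342
```

Emit:
arm_command(deltas=[[-0.1,0.1,-0.2,0,-0.1,0],[-0.2,0.1,-0.4,0,-0.2,0],[-0.2,0.1,-0.4,0,-0.2,0],[-0.2,0.1,-0.4,0,-0.2,0],[-0.2,0.1,-0.4,0,-0.2,0]])

```text
t: 21.67
ee_pos: [0.4148, -0.2258, 0.1805]
orientation: [[0.915, -0.172, 0.365], [-0.16, -0.985, -0.062], [0.37, -0.002, -0.929]]
ft_force: [0.2, 0.7, -0.3]
grip_width: 0.0343
```

```bash
python3 - <<'E'
from h import *
s=state();print(s["t"],s["joints"],s["ft_force"],s["ee_pos"])
for n in("wrist","side","scene"):
    im,d=camera(n);cv2.imwrite(f"pics/h1_{n}.png",im)
    if n=="side": cv2.imwrite("pics/h1_sidez.png",cv2.resize(im[180:300,320:440],None,fx=5,fy=5,interpolation=cv2.INTER_CUBIC))
E
```

```text
21.6667 [ 0.3974  0.0337  0.0856  2.2958 -0.2656  0.464  -1.0443] [ 0.1753  0.7294 -0.347 ] [ 0.4148 -0.2258  0.1805]
```

View pics/h1_wrist.png

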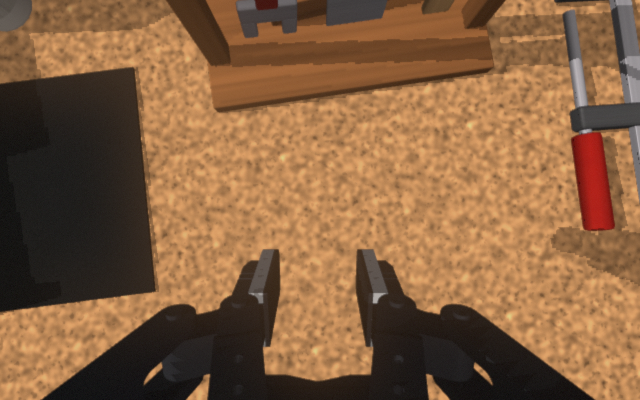

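View pics/h1_sidez.png

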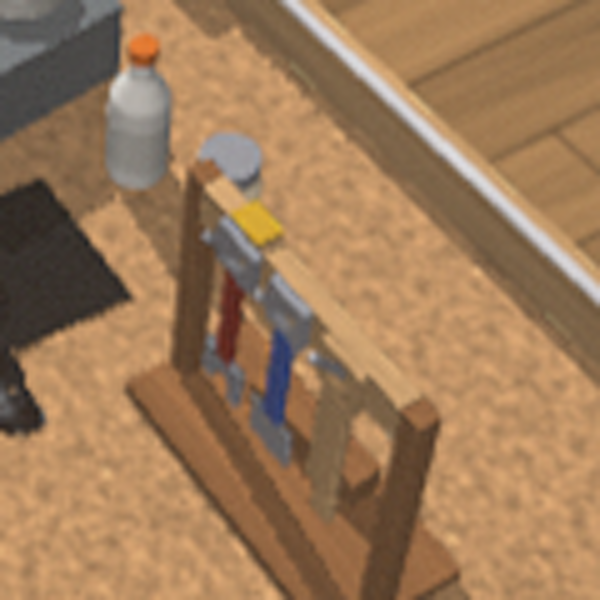

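View pics/h1_scene.png

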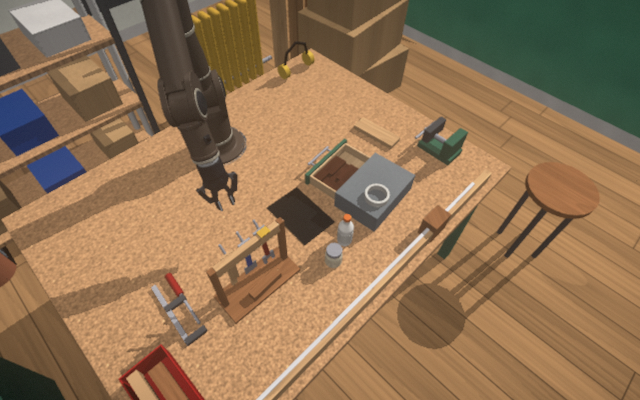

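The spanner hangs with its jaw down on the tagged peg, and everything else is where it was. I'll wait briefly for it to settle, compare frames, and then hand the job in.

Emit:
arm_command(deltas=[[0,0,0,0,0,0],[0,0,0,0,0,0],[0,0,0,0,0,0],[0,0,0,0,0,0],[0,0,0,0,0,0],[0,0,0,0,0,0],[0,0,0,0,0,0],[0,0,0,0,0,0],[0,0,0,0,0,0],[0,0,0,0,0,0]])

```text
t: 22.65
ee_pos: [0.4136, -0.2254, 0.1791]
orientation: [[0.916, -0.172, 0.362], [-0.161, -0.985, -0.061], [0.368, -0.003, -0.93]]
ft_force: [-0.1, 0.4, -0.3]
grip_width: 0.0339
```

```bash
python3 - <<'E'
from h import *
a=cv2.imread("pics/h1_side.png");b,_=camera("side")
d=cv2.absdiff(a,b)[180:300,355:440].max(2);print("changed px near rack",(d>40).sum(),d.max())
o=np.load("a_side.npz")["im"];d=cv2.absdiff(o,b).max(2)
print("scraper/stick region vs start",(d[238:290,372:400]>50).sum())
s=state();print(s["t"],s["qvel"],s["ft_force"])
job_done()
E
```

```text
changed px near rack 0 11
scraper/stick region vs start 0
22.7 [-0.0011  0.0007  0.001   0.0003  0.0007  0.0004  0.0008] [-0.5118  0.7023  0.0459]
the job is handed in; nothing more can be done
```

The spanner now hangs by its eye on the yellow-tagged peg, jaw down, and I handed the job in at 22.7 s of the 72 s.

- **Drawer:** I pulled it to its stop. It travelled about 134 mm and the force rose to about 10 N there. I left it open.
- **Mat:** I took the spanner by its eye, laid it flat on the mat and let go. The eye end dropped about 1 cm onto the mat on release.
- **Hanging:** I took it again by the red shank and fed the eye over the peg. With a light grip it swung most of the way down in the fingers, and I released it about 20° from vertical.

**Last checks:**
- The spanner was still: two side views about 1 s apart showed no change around the rack.
- The gripper was well clear, with near-zero wrist force.
- The scraper and push-stick area looked the same as at the start. The other things looked unmoved, but I only checked those by eye.

**Joint 6 limit:** joint 6 read 0.1285 rad at one moment while I was aligning the eye with the peg, against a stated lower limit of 0.13. That may only be rounding in the stated limit. I backed away from it at once, and I saw no other reading outside a limit.

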